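Pack the changeover tote

ROBOT

A 6-joint arm with a two-finger parallel gripper is mounted at the origin on a cart in front of the work surface, level with it; the furniture and walls round the work are solid. World frame = base frame: x ahead of the robot, y to its left, z up, the work surface at z = 0. Lengths are in mm, angles in rad, forces in N, time in s.
With the tool pointing down it reaches from about 350 to 775 mm from the base axis. Payload 7.3 kg.
Tool frame: the origin (TCP) lies on the centre line of the jaws, within the pads' length; the fingertips stand 22 mm ahead of it and the grasp point (between the pads) lies 3 mm ahead of it; x points along the fingers, z is the direction in which the jaws open and shut, and the axes are right-handed (so a half turn about x gives the same grasp; the last joint's range is limited). The gripper opens to 92 mm and grips with 3 to 60 N. Pads are 19 mm wide; open, the fingers measure 130 mm over their backs; the gripper's body (75 mm by 190 mm) begins 47 mm behind the grasp point.
Start: joints at [-1.49, 0.342, 1.524, -0, 1.275, -0.146], TCP at [118.073, -511.568, 248.741] pointing down, gripper open.
Joint ranges: [-2.53, 2.53], [-0.77, 2.02], [0.04, 2.7], [-1, 4.14], [0.28, 2.66], [-3.11, 3.11]. Speed limits (rad/s): [2.57, 2.57, 3.14, 3.14, 3.14, 3.14].

INTERFACE

Orientations are given as [roll, pitch, yaw] about the fixed x, y, z axes, in that order (R = Rz(yaw) Ry(pitch) Rx(roll)).
In Python, from plant import readout, imaging, bot gives the robot as it stands.
- The arm moves only by the tool arm_command, never from a script. Its argument "plan" is a list of rows, each an object of numbers: "tx", "ty", "tz": the shift along the tool's x, y, z in cm; "wx", "wy", "wz": the turn, a rotation vector about the tool's x, y, z in rad; "jaw": the opening, from -1 (shut) to 1 (fully open). In form: [{"tx": .., "ty": .., "tz": .., "wx": .., "wy": .., "wz": .., "jaw": ..}, ...]. A call has 1 to 20 rows; each row shifts and turns the commanded pose from where the row before left it, along the tool's axes as they then stand; what a row does not reach is not made up. A row lasts 1/10 s, in which the tool goes at most 50 mm and 8.59 degrees, less where a joint would pass 70% of its speed; a pose out of reach is approached as far as the arm can. A call with a gripper value outside its range is refused whole. The fingers move at their own pace and stop on an object; the grip force is fixed at half the most. Time passes only in rows, so rows that do not move let the fingers close. It gives the time, the measured TCP pose, the force and the opening at its end, in the units of the state.
- readout.get_obs(): the state, without advancing time (a new reading comes with each control period).
- imaging.capture(name): name is "scene" or "top"; returns the picture (420x560x3 uint8, blue, green, red); there is no depth.
- imaging.get_calibration(name): a dict with "fx", "fy", "cx", "cy" (pixels), "position" and "rotation" of the camera in the world. Camera axes: x right, y up, looking along -z (the intrinsics and any distortion apply to the point x, -y, -z); pixel columns grow to the right and rows downward; lengths in mm; the calibration is good to about 2 mm. A picture is of the moment at which its call begins. get_calibration takes no time and is no camera call.
- bot.close_job(): hands the job in, once; it reports no verdict.
The state is a dict: "time": time; "joint_positions": joint angles; "dq": joint speeds; "tau": joint torques, N m; "tool_pos": TCP position; "tcp_rot": TCP orientation; "contact_force": force on the tool from outside, world axes, zero at the start; "moment": the same for the moment, N m; "grip_width": finger opening in mm.
Only numpy, scipy, OpenCV 4.12 (cv2) and the standard library are available. Lean on these libraries where they do the work, as an engineer would, in place of code of your own. Each camera call takes 0.05 s, during which the arm holds its last target.

TASK

Pack the tooling for the next job of the welding press into the divided blue tote. Draw the long copper-topped bar out of the covered rack by its end, lay it flat on the bench clear of the rack and let go, then take it again by its middle and lay it between the ribs of the tote's long bay; put the yellow angle bracket, standing on its base plate, into the bay that fits it. Set both down gently and leave the short dark bar in the rack and the rotor in the tote where they are.

Things in the scene. Friction and masses are not known exactly. Their poses are not given: they have to be found in the camera images.
- electrode_bar: Aluminium bar with a copper strip along its top, 150 long, 28 wide, 30 high (mm), about 0.4 to 0.65 kg. Origin: centre of its underside; x along its length, z up. At the start it lies along the rack's x axis in one of the rack's two channels, and about 46 mm (40 to 52) of it stick out of the mouth; either end is alike.
- spare_bar: Plain dark steel bar, 100 x 28 x 30 mm, in the rack's other channel, sticking out about 21 mm (15 to 27). Bystander: stays there. Origin: centre of its underside, x along its length.
- rack: Grey sheet-metal bar rack fixed to the bench, 116 long (x), 136 wide (y; 161 over its screwed feet), 39 high. Origin: centre, on the bench. The mouth is at x = -58 mm and faces -x; two straight channels 34 wide, 36 high, run along x at y = +32 and y = -32 mm, with a roof over them and a wall at the back. They have no floor: the bars lie on the bench itself and slide out level along -x.
- tote: Blue open divided tote, fixed, 174 (x) x 184 mm (y), outer walls 30 mm high and 4 thick, floor 3 mm thick, dividers 28 mm high. Origin: centre of its underside. Near half (x = -83 to +3 mm): the long bay, 176 mm along y and 86 wide. Far half (x = +7 to +83): the bracket bay (y = -8 to +88, 96 x 76 mm) and the rotor's bay (y = -88 to -12).
- bar_bay (a point): Centre of the long bay on its floor (3 mm above the bench), axes as the tote's: the bar lies here along y. In the last 44 mm at each end, two ribs 24 mm high (26 above the bench) leave a gap 38 mm wide, and end pads as high as the ribs leave 165 mm of length for the bar; the 88 mm in the middle are 86 mm wide, which leaves room for fingers on both sides of the bar's middle.
- bracket_bay (a point): Centre of the bracket bay on its floor (3 mm above the bench), axes as the tote's; 96 mm along y, 76 along x.
- angle_bracket: Yellow angle bracket, about 0.25 to 0.42 kg, standing on its base plate on the bench. Base plate 84 (x) x 62 (y) x 8 mm; upright leg 84 wide and 10 thick along the edge at y = +21 to +31 mm, its top 62 mm above the underside; two 6 mm triangular ribs at x = -38 and +38 mm, up to 50 mm high, on the -y side of the leg, free between. Origin: centre of the underside of the base plate. Fits its bay with its x along the tote's y, the leg towards either side.
- guard_corner (a point): Lower front corner of the press's guard sheet, fixed: an upright sheet 5 mm thick that hangs edge-on to the robot in the plane through this point normal to y. It reaches from here away from the robot (+x) and up (+z), over the right edge of the rack: keep the wrist nearer the robot than this when it crosses from one side to the other.
- rotor: Copper rotor disc, 70 mm across, 29 high, already in the third bay of the tote. Bystander: stays there. Origin: centre of its underside.
Things that resemble listed ones, but are neither listed nor needed, are in the scene too. There is more than one size of the angle_bracket; the one meant has the size given above.

How it is judged (in metres and radians):
On the way, in this order (a step that is already met when the one before it is completed fails the run):
1. the long bar lies flat on the bench, wholly out of the rack, and is let go (horizontal distance between electrode_bar and rack above 0.139 m and height (world z) of electrode_bar below 0.002 m and angle between electrode_bar's own z axis and vertical below 0.05 rad and contact force between the fingers and electrode_bar below 0.5 N and linear speed of electrode_bar below 0.02 m/s), for 0.2 s.
2. the long bar lies between the ribs on the floor of the long bay and is let go (x of electrode_bar in the frame of bar_bay between -0.008 and 0.008 m and y of electrode_bar in the frame of bar_bay between -0.011 and 0.011 m and z of electrode_bar in the frame of bar_bay between -0.004 and 0.004 m and angle between electrode_bar's own z axis and vertical below 0.06 rad and angle between the x axis of electrode_bar and the y axis of tote, either way round below 0.09 rad and contact force between the fingers and electrode_bar below 0.5 N and linear speed of electrode_bar below 0.02 m/s), for 0.2 s.
At the end, for the whole second after the job is handed in: Bar flat on the floor of the long bay between the ribs (8 mm across, 11 mm along, 0.09 rad); bracket on its base on the floor of its bay (12 mm in x, 11 mm in y, 0.2 rad); undersides within 4 mm of the floor; both released and at rest; short bar and rotor within 20 mm of their starts (all of step 2 and x of angle_bracket in the frame of bracket_bay between -0.012 and 0.012 m and y of angle_bracket in the frame of bracket_bay between -0.011 and 0.011 m and z of angle_bracket in the frame of bracket_bay between -0.004 and 0.004 m and angle between angle_bracket's own z axis and vertical below 0.06 rad and angle between the x axis of angle_bracket and the y axis of tote, either way round below 0.2 rad and contact force between the fingers and angle_bracket below 0.5 N and linear speed of angle_bracket below 0.02 m/s and distance of each of spare_bar, rotor from where it was at the start of the episode below 0.02 m); the robot touches nothing.
It fails at once if the bar or the bracket is dropped or slammed into the tote (contact force between any of electrode_bar, angle_bracket and tote above 60 N).
It fails at once if the short bar is moved by more than 20 mm (distance of spare_bar from where it was at the start of the episode above 0.02 m).
It fails at once if the rotor is moved by more than 20 mm or tipped (distance of rotor from where it was at the start of the episode above 0.02 m or angle between rotor's own z axis and vertical above 0.4 rad).
It also fails if it takes over 64 s, if anything falls off the work surface, if the arm or the gripper's body presses on something with over 40 N, if the wrist force passes 120 N, or if a joint passes its speed limit or range.

## Working session

There is one attempt and no reset: what is moved stays moved. The work goes in short steps, Python scripts to look and compute and a tool call to move; the robot and the scene stay as the last step left them, time stands still between calls to the robot, and variables do not carry over. Pictures are saved under pics/ and viewed, and the job is handed in when it is done.

Besides the shell and the picture viewer there is one more tool, called as a command line: name --argument value ..., lists and objects as JSON in quotes. arm_command: Moves the arm, as the interface text tells. Its arguments: {"type":"object","properties":{"plan":{"type":"array"}},"required":["plan"]}

```bash
ls; mkdir -p pics; python3 - <<'E'
from plant import readout, imaging, bot
import cv2
print(readout.get_obs())
for n in("scene","top"):
    c=imaging.get_calibration(n);print(n,c)
    cv2.imwrite(f"pics/{n}0.png",imaging.capture(n))
E
```

```text
pics
{'time': 0.0, 'joint_positions': array([-1.48998062e+00,  3.42707431e-01,  1.52501168e+00, -2.96709580e-05,
        1.27539441e+00, -1.46042694e-01]), 'dq': array([-2.25365109e-05, -4.02077729e-04, -9.15912412e-04, -8.62331553e-05,
        2.02908438e-03, -1.14754644e-03]), 'tau': array([ 2.44075673e-04, -4.31246281e+01, -2.44221425e+01,  7.16019818e-02,
        5.59651677e-02, -1.23589075e-04]), 'tool_pos': array([ 118.04293138, -511.17561942,  248.05473616]), 'tcp_rot': array([3.01420328, 1.56927519, 1.67027402]), 'contact_force': array([ 0.12889849, -0.6693564 , -0.16260179]), 'moment': array([0.00342307, 0.0071778 , 0.0190908 ]), 'grip_width': 91.52218608698713}
scene {'fx': 528.8080461965536, 'fy': 528.8080461965536, 'cx': 277.4387605411799, 'cy': 207.96966145474036, 'position': array([-184.89940876,  653.65217816, 1018.85262398]), 'rotation': array([ 0.87055336, -0.01239332, -2.27124837])}
top {'fx': 396.15100109138683, 'fy': 396.15100109138683, 'cx': 274.46231679352536, 'cy': 212.862518742127, 'position': array([ 378.64611827,   26.94028554, 1194.64726378]), 'rotation': array([ 0.17161011, -0.03155812, -1.56981207])}
```

View pics/scene0.png

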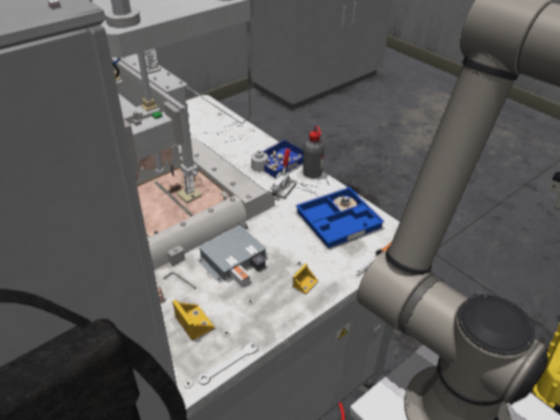

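View pics/top0.png

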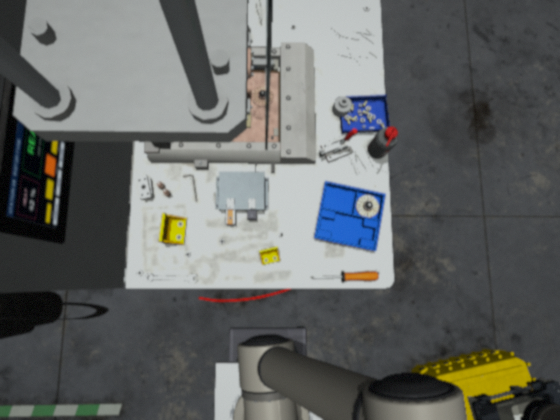

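```bash
cat > h.py <<'E'
import numpy as np, cv2
from scipy.spatial.transform import Rotation as R
from plant import readout, imaging, bot
def cam(n):
    c=imaging.get_calibration(n); return c, R.from_euler('xyz',c['rotation']).as_matrix()
def ray(n,uv,z):
    c,M=cam(n); uv=np.atleast_2d(uv).astype(float)
    d=np.c_[(uv[:,0]-c['cx'])/c['fx'],-(uv[:,1]-c['cy'])/c['fy'],-np.ones(len(uv))]@M.T
    p=c['position']; return p+d*((z-p[2])/d[:,2])[:,None]
def proj(n,P):
    c,M=cam(n); q=(np.atleast_2d(P)-c['position'])@M
    return np.c_[c['cx']+c['fx']*q[:,0]/-q[:,2], c['cy']-c['fy']*q[:,1]/-q[:,2]]
def crop(img,x0,y0,x1,y1,s,name):
    cv2.imwrite('pics/'+name,cv2.resize(img[y0:y1,x0:x1],None,fx=s,fy=s,interpolation=cv2.INTER_CUBIC))
E
python3 - <<'E'
from h import *
print({k:v for k,v in imaging.get_calibration('top').items() if k not in('fx','fy')}.keys())
t=cv2.imread('pics/top0.png');s=cv2.imread('pics/scene0.png')
crop(t,130,150,400,290,2.96,'t1.png'); crop(s,160,170,400,350,3.3,'s1.png')
E
```

```text
dict_keys(['cx', 'cy', 'position', 'rotation'])
```

View pics/t1.png

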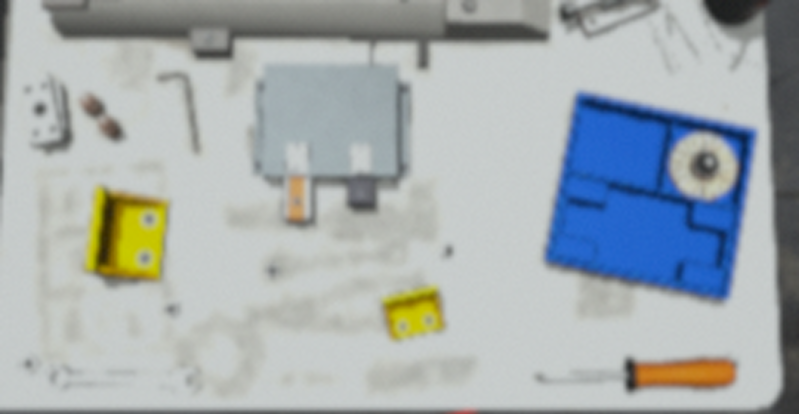

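View pics/s1.png

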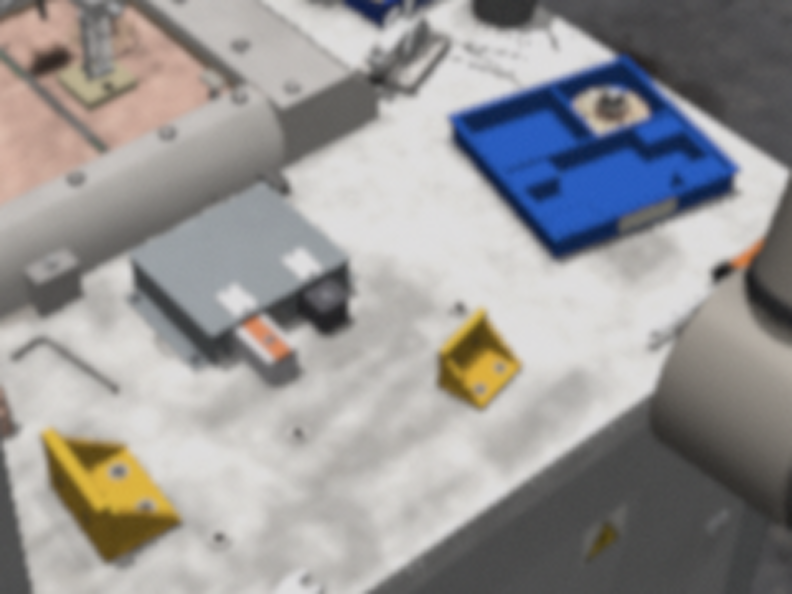

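```bash
python3 - <<'E'
from h import *
t=cv2.imread('pics/top0.png');s=cv2.imread('pics/scene0.png')
for n,im in(('top',t),('scene',s)):
    hsv=cv2.cvtColor(im,cv2.COLOR_BGR2HSV)
    for nm,lo,hi in(('blue',(100,140,60),(125,255,255)),('yel',(20,150,80),(32,255,255)),('cop',(5,90,100),(19,255,255))):
        m=cv2.inRange(hsv,lo,hi)
        for c in cv2.findContours(m,0,2)[0]:
            if cv2.contourArea(c)<40: continue
            r=cv2.minAreaRect(c); b=cv2.boxPoints(r)
            h=cv2.approxPolyDP(cv2.convexHull(c),2.0,True)[:,0]
            print(n,nm,cv2.contourArea(c),np.round(r[0]),np.round(r[1]),h.tolist())
crop(t,200,30,330,230,3,'t2.png'); crop(s,90,60,290,290,2.6,'s2.png')
E
```

```text
top blue 3403.5 [350. 216.] [63. 57.] [[326, 182], [384, 195], [375, 249], [315, 237]]
top blue 620.0 [364. 114.] [34. 47.] [[382, 97], [386, 106], [387, 125], [377, 130], [342, 130], [341, 117], [351, 98]]
top yel 60.0 [502. 398.] [ 4. 23.] [[513, 395], [491, 401]]
top yel 2761.0 [484. 372.] [68. 87.] [[530, 364], [534, 380], [473, 419], [467, 419], [430, 367], [448, 360], [495, 350], [513, 352]]
top yel 161.0 [269. 255.] [13. 17.] [[276, 248], [278, 260], [263, 263], [260, 252]]
top yel 598.0 [173. 229.] [24. 28.] [[163, 214], [185, 219], [182, 243], [159, 239]]
top yel 76.0 [ 48. 213.] [ 5. 19.] [[49, 203], [50, 219], [46, 222], [46, 209]]
top yel 124.0 [ 49. 189.] [ 8. 20.] [[48, 179], [53, 181], [51, 199], [45, 196]]
top yel 64.0 [ 54. 147.] [12.  6.] [[57, 141], [57, 150], [53, 153], [52, 141]]
top cop 225.5 [360. 276.] [ 8. 33.] [[377, 273], [377, 278], [371, 280], [345, 280], [344, 273]]
top cop 169.0 [ 50. 165.] [10. 22.] [[48, 154], [55, 159], [53, 176], [45, 172]]
scene blue 2745.5 [340. 216.] [50. 74.] [[350, 187], [381, 220], [380, 226], [328, 246], [299, 213], [297, 206]]
scene blue 176.0 [285. 149.] [35. 14.] [[267, 151], [284, 141], [301, 150], [302, 154], [292, 157]]
scene yel 1047.5 [546. 366.] [82. 26.] [[553, 407], [536, 395], [533, 387], [559, 325], [559, 404]]
scene yel 757.5 [191. 316.] [44. 24.] [[174, 301], [197, 306], [212, 328], [192, 338], [177, 316]]
scene yel 345.0 [304. 280.] [19. 22.] [[305, 265], [316, 280], [305, 292], [294, 285], [295, 275]]
```

View pics/t2.png

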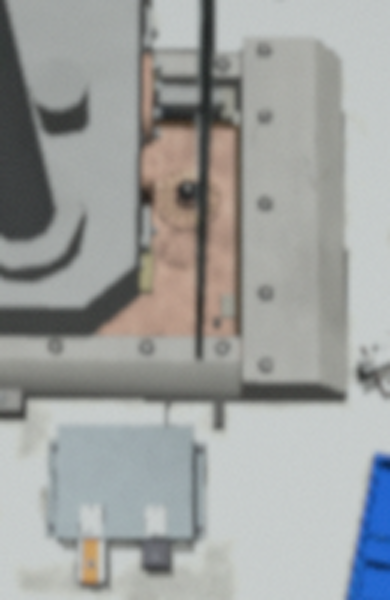

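View pics/s2.png

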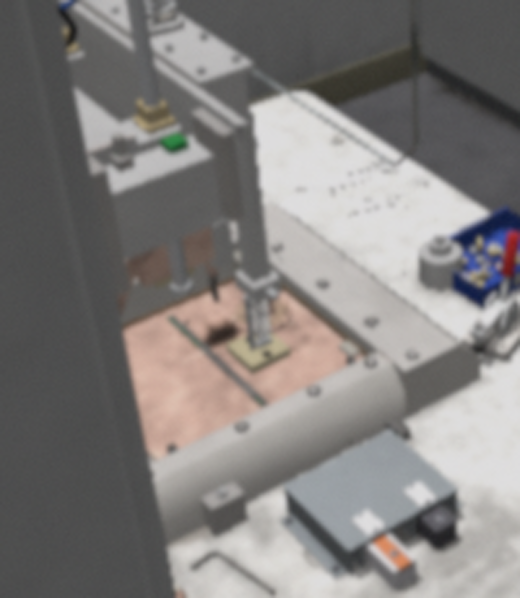

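```bash
cat >> h.py <<'E'
def tri(ut,us):
    A=[];
    (c1,_),(c2,_)=cam('top'),cam('scene')
    p1=c1['position'];p2=c2['position']
    d1=ray('top',ut,0)[0]-p1;d2=ray('scene',us,0)[0]-p2
    st=np.linalg.lstsq(np.c_[d1,-d2],p2-p1,rcond=None)[0]
    a=p1+st[0]*d1;b=p2+st[1]*d2
    return (a+b)/2,np.linalg.norm(a-b)
E
python3 - <<'E'
from h import *
np.set_printoptions(precision=1,suppress=True)
print('guard',tri((266.7,149),(192,215.4)))
print('guard far top',tri((269,30),(156,182)))
for z in(0,30):
    P=ray('top',[[326, 182], [384, 195], [375, 249], [315, 237]],z);print('tote top',z,P[:,:2].tolist(),P.mean(0)); print([np.linalg.norm(P[i]-P[i-1]) for i in range(4)], np.degrees(np.arctan2((P[1]-P[0])[0],-(P[1]-P[0])[1])))
P=ray('scene',[[297,206],[350,187],[381,220],[328,243]],30);print('tote scene',P,P.mean(0))
# bracket
P=ray('top',[[163, 214], [185, 219], [182, 243], [159, 239]],0);print('br',P)
P=ray('top',[[260,252],[276, 248], [278, 260], [263, 263]],0);print('small',P, [np.linalg.norm(P[i]-P[i-1]) for i in range(4)])
# rack roof corners from crop t1 (x/2.96+130)
q=np.array([[263,65],[395,65],[398,180],[260,175]])/2.96+[130,150]
P=ray('top',q,39);print('rack',P,P.mean(0),[np.linalg.norm(P[i]-P[i-1]) for i in range(4)])
q=np.array([[287,178],[313,178],[313,222],[285,222],[361,210],[349,210],[376,210]])/2.96+[130,150]
print('bar',ray('top',q,30))
E
```

```text
guard (array([821.7,  50.7,   2.8]), np.float64(96.29202313839808))
guard far top (array([1299.8,   -6.5, -166.4]), np.float64(38.699938219507324))
tote top 0 [[684.5123626888046, -171.20539499432633], [644.4923919101564, -351.7862856935276], [476.3577755790032, -316.34145100072635], [512.1606085747394, -133.93693717616011]] [ 579.4 -243.3    0. ]
[np.float64(176.33509320138074), np.float64(184.96231007110808), np.float64(171.83010654487788), np.float64(185.88504381497978)] -12.495811726089283
tote top 30 [[676.8314449728177, -166.2295576938511], [637.8164563004052, -342.2756983582617], [473.90403897549817, -307.72095488571074], [508.8077906922331, -129.8969859472019]] [ 574.3 -236.5   30. ]
[np.float64(171.90696369701504), np.float64(180.317533767357), np.float64(167.5151063329761), np.float64(181.21709580761754)] -12.495811726089263
tote scene [[ 675.1 -162.    30. ]
 [ 640.  -347.7   30. ]
 [ 477.9 -305.4   30. ]
 [ 506.1 -123.2   30. ]] [ 574.8 -234.6   30. ]
br [[580.2 327.7   0. ]
 [565.2 260.8   0. ]
 [492.3 266.9   0. ]
 [504.  335.9   0. ]]
small [[466.1  32.8   0. ]
 [478.3 -15.3   0. ]
 [442.3 -21.3   0. ]
 [433.3  23.6   0. ]] [np.float64(34.09652273995279), np.float64(49.66074563460713), np.float64(36.47470965417518), np.float64(45.847040213505906)]
rack [[702.6 157.8  39. ]
 [704.   24.   39. ]
 [585.   20.3  39. ]
 [589.2 158.   39. ]] [645.2  90.   39. ] [np.float64(113.42569724313977), np.float64(133.84034118380427), np.float64(118.95980964002293), np.float64(137.74099929206167)]
bar [[588.  131.9  30. ]
 [588.1 105.8  30. ]
 [543.4 105.   30. ]
 [543.3 132.9  30. ]
 [555.8  57.2  30. ]
 [555.8  69.2  30. ]
 [555.9  42.2  30. ]]
```

```bash
python3 - <<'E'
from h import *
np.set_printoptions(precision=1,suppress=True)
print('guard',tri((266.7,149),(243.8,121.5)))
print('guard2',tri((266.7,149),(247,125)))
print('upper',ray('scene',[[248,10]],400))
for z in(200,300,400): print(ray('top',[[266.7,149],[269,30]],z))
s=cv2.imread('pics/scene0.png');crop(s,120,0,320,150,3.9,'s3.png')
E
```

```text
guard (array([661.3,  22.7, 387.2]), np.float64(12.806231018443858))
guard2 (array([661.1,  19.5, 378.1]), np.float64(3.8136107769252092))
upper [[1198.6 -397.1  400. ]]
[[ 720.9   16.2  200. ]
 [1065.1   11.4  200. ]]
[[686.5  17.3 300. ]
 [996.1  12.9 300. ]]
[[652.1  18.4 400. ]
 [927.1  14.5 400. ]]
```

View pics/s3.png

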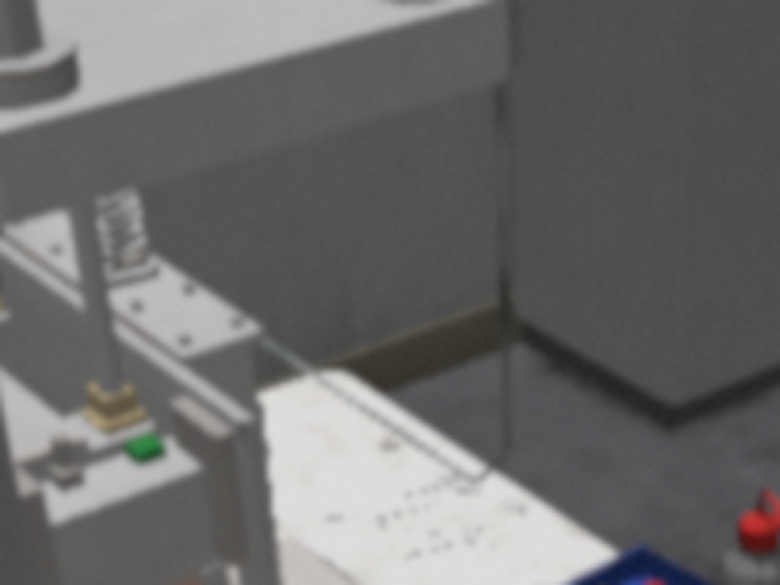

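```bash
python3 - <<'E'
from h import *
np.set_printoptions(precision=2,suppress=True)
print(R.from_euler('xyz',readout.get_obs()['tcp_rot']).as_matrix())
t=cv2.imread('pics/top0.png')
crop(t,145,200,205,255,10,'br.png'); crop(t,205,165,275,235,8.5,'rk.png'); crop(t,305,175,395,255,8,'tt.png')
s=cv2.imread('pics/scene0.png'); crop(s,165,290,225,345,10,'brs.png')
E
```

```text
[[-0.    0.97  0.22]
 [ 0.    0.22 -0.97]
 [-1.    0.   -0.  ]]
```

View pics/br.png

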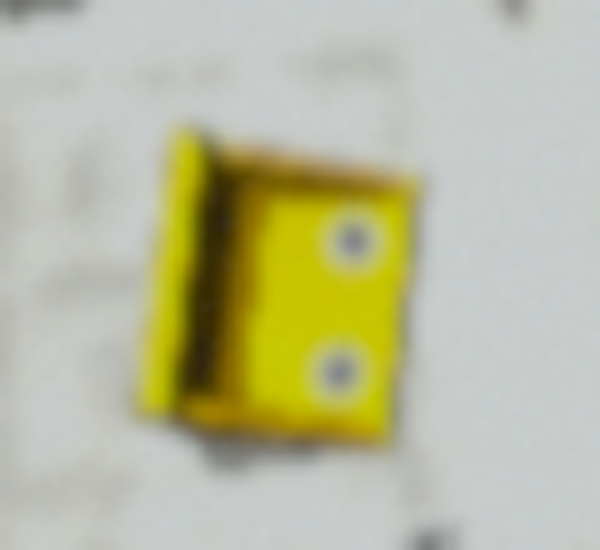

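View pics/rk.png

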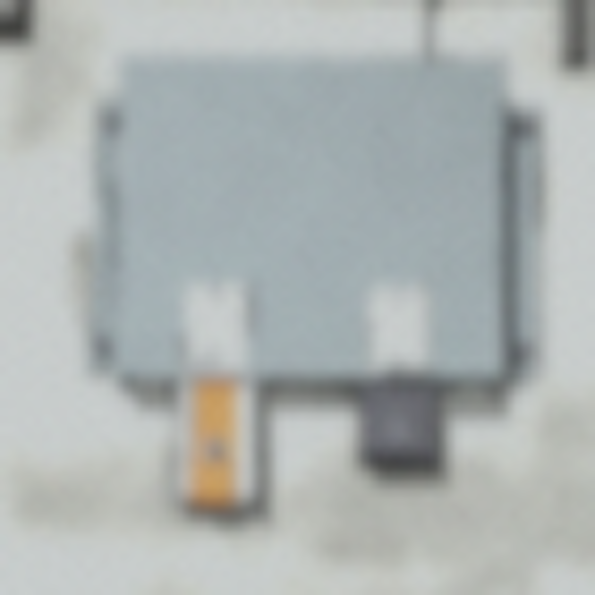

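View pics/tt.png

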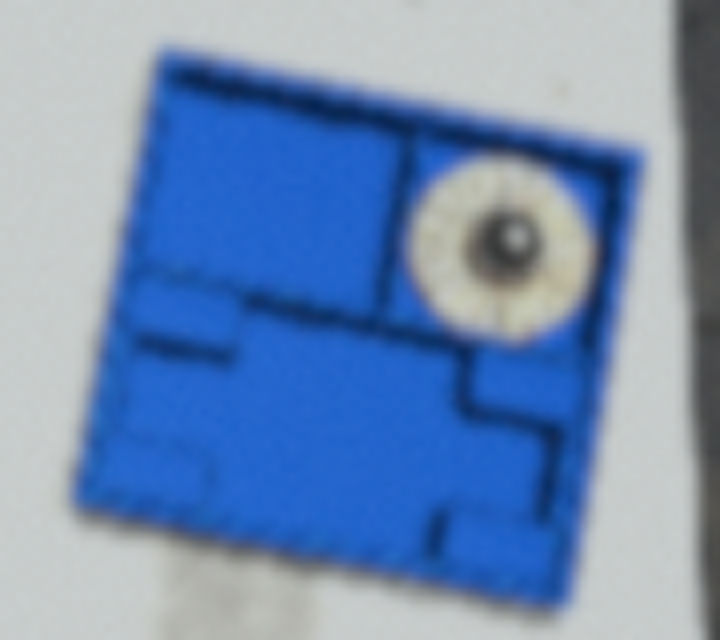

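View pics/brs.png

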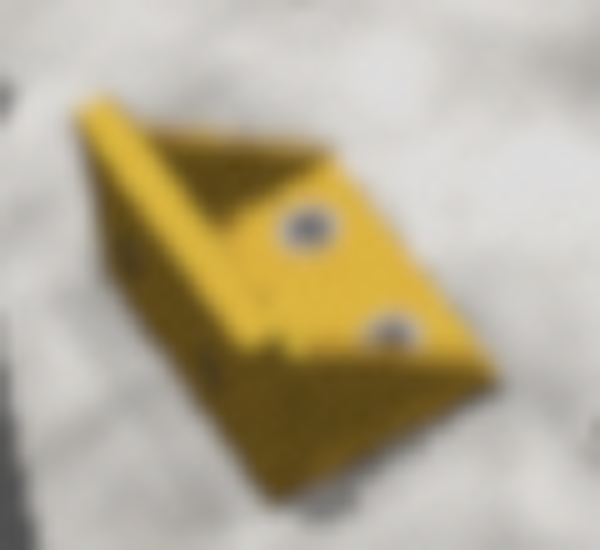

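```bash
cat >> h.py <<'E'
def cv(v,s,x0,y0): return (np.array(v,float)+.5)/s-.5+[x0,y0]
def fit2(M,P):
    # rigid 2D: P = Rot M + t
    M=np.array(M,float);P=np.array(P)[:,:2]
    a=M-M.mean(0);b=P-P.mean(0)
    th=np.arctan2((a[:,0]*b[:,1]-a[:,1]*b[:,0]).sum(),(a*b).sum())
    c,s=np.cos(th),np.sin(th);Rm=np.array([[c,-s],[s,c]])
    t=P.mean(0)-Rm@M.mean(0)
    return th,t,P-(M@Rm.T+t)
E
python3 - <<'E'
from h import *
np.set_printoptions(precision=2,suppress=True)
q=cv([[120,61],[503,60],[500,374],[120,372]],8.5,205,165)
th,t,r=fit2([[58,68],[58,-68],[-58,-68],[-58,68]],ray('top',q,39));print('rack',th,t,r.tolist())
q=cv([[178,378],[253,378],[257,505],[178,505],[190,378],[236,378],[232,505],[188,505]],8.5,205,165);print('bar',ray('top',q,30))
q=cv([[365,465],[440,465]],8.5,205,165);print('spare',ray('top',q,30))
q=cv([[165,50],[643,150],[570,605],[78,512]],8,305,175)
th,t,r=fit2([[87,92],[87,-92],[-87,-92],[-87,92]],ray('top',q,30));print('tote',th,t,r.tolist())
c,s=np.cos(th),np.sin(th);Rm=np.array([[c,-s],[s,c]])
for n,p in(('barbay',(-40,0)),('brbay',(45,40)),('rotor?',(45,-50))): print(n,t+Rm@p)
print('rotor',ray('top',cv([[503,248]],8,305,175),32))
# reproject tote interior edges for check
pts=[(83,88,30),(83,-88,30),(-83,88,30),(7,-8,31),(3,88,31),(-21+0,88,29)]
for p in pts: print(p, ((proj('top',np.r_[t+Rm@p[:2],p[2]])-[305,175]+.5)*8-.5))
B62=ray('top',cv([[180,130],[205,135],[172,415],[140,410]],10,145,200),62);print(B62)
print('plate',ray('top',cv([[415,185],[387,440]],10,145,200),8),ray('top',cv([[352,240],[340,372]],10,145,200),8))
th,t,r=fit2([[42,31],[42,21],[-42,21],[-42,31]],B62);print('bracket',th,t,r)
S62=ray('scene',cv([[80,115],[110,92],[270,335],[240,350]],10,165,290),62)
th,t,r=fit2([[42,31],[42,21],[-42,21],[-42,31]],S62);print('bracket scene',th,t,r)
print('scene plate',ray('scene',cv([[335,155],[498,375]],10,165,290),8))
E
```

```text
rack 0.008539823545969709 [647.94  90.15] [[-2.039930921058385, -0.27937378598653595], [-1.4975021352208842, 0.4759816421955101], [1.283937265490863, 1.877963051408642], [2.2534957907882927, -2.0745709076175842]]
bar [[591.28 136.29  30.  ]
 [591.46 110.08  30.  ]
 [546.49 107.87  30.  ]
 [546.34 135.3   30.  ]
 [591.31 132.1   30.  ]
 [591.42 116.02  30.  ]
 [546.44 116.55  30.  ]
 [546.36 131.83  30.  ]]
spare [[560.82  70.48  30.  ]
 [560.97  44.3   30.  ]]
tote -0.19736861665016767 [ 574.54 -236.75] [[2.632949759198709, -0.23177721103138538], [1.27517759769421, -1.3731756559257065], [-0.7899085824171834, -0.09410933337335337], [-3.1182187744757357, 1.6990622003303315]]
barbay [ 535.32 -228.91]
brbay [ 626.51 -206.35]
rotor? [ 608.86 -294.6 ]
rotor [[ 604.41 -289.76   32.  ]]
(83, 88, 30) [[173.02  68.85]]
(83, -88, 30) [[627.67 161.23]]
(-83, 88, 30) [[ 94.95 495.25]]
(7, -8, 31) [[389.03 312.05]]
(3, 88, 31) [[136.27 271.28]]
(-21, 88, 29) [[124.17 334.  ]]
[[573.92 313.57  62.  ]
 [572.5  306.37  62.  ]
 [491.71 311.81  62.  ]
 [493.09 320.9   62.  ]]
plate [[566.86 256.2    8.  ]
 [489.89 261.5    8.  ]] [[550.02 274.36   8.  ]
 [510.18 276.26   8.  ]]
bracket -0.07996250457484043 [530.73 287.24] [[-1.15 -1.22]
 [-1.77  1.54]
 [ 1.17  0.28]
 [ 1.75 -0.6 ]]
bracket scene -0.10666251548965096 [531.05 290.35] [[-2.37 -0.43]
 [ 0.18  0.52]
 [ 1.25  1.24]
 [ 0.95 -1.33]]
scene plate [[566.48 256.17   8.  ]
 [487.42 263.3    8.  ]]
```

```bash
python3 - <<'E'
from h import *
s=cv2.imread('pics/scene0.png');crop(s,290,180,390,255,7.9,'ts.png')
E
```

```text
(no output)
```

View pics/ts.png

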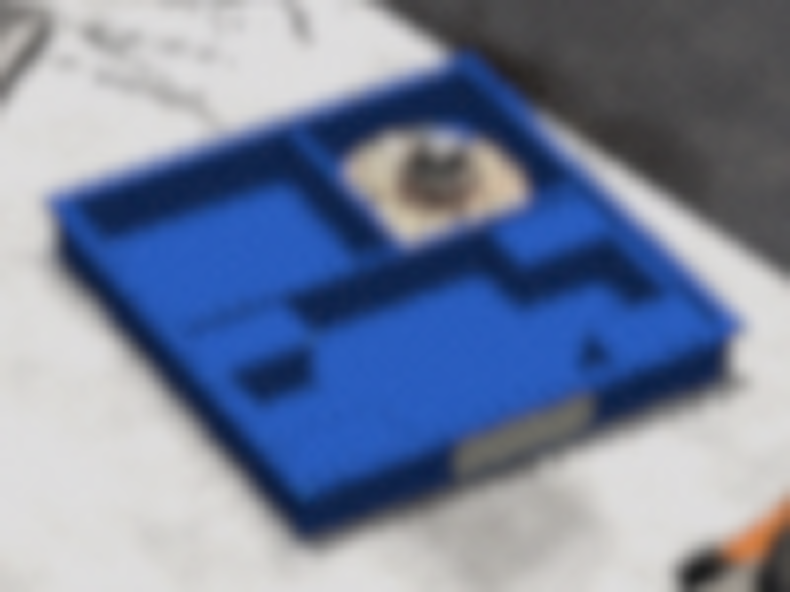

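```bash
python3 - <<'E'
from h import *
np.set_printoptions(precision=2,suppress=True)
q=cv([[52,203],[468,53],[742,327],[300,500]],7.9,290,180)
th,t,r=fit2([[87,92],[87,-92],[-87,-92],[-87,92]],ray('scene',q,30));print('tote',th,t,r.tolist())
print('rotor',ray('scene',cv([[438,187]],7.9,290,180),32))
I=[[(7,-8),(388,255)],[(83,-8),(290,128)],[(3,44),(310,335)],[(-21,44),(310,350)],[(-21,88),(235,375)]]
# rib/divider features at z~28/26
q=[[(3,-88),None]]
f=[((-21,44,26),(312,345)),((-21,88-5.5,26),(233,374)),((-21,-44,26),(515,275)),((-59,-44,26),(597,330))]
P=np.vstack([ray('scene',cv([b],7.9,290,180),a[2]) for a,b in f])
print(fit2([a[:2] for a,b in f],P))
g=[((-21,44,26),(233,345)),((-21,82.5,26),(140,338)),((-21,-44,26),(465,408)),((-59,-44,26),(440,508)),((-21,-82.5,26),(562,428)),((3,-44,26),(468,345))]
P=np.vstack([ray('top',cv([b],8,305,175),a[2]) for a,b in g])
print(fit2([a[:2] for a,b in g],P))
E
```

```text
tote -0.2064669292509364 [ 575.52 -235.05] [[-0.33604174214701743, 0.47821818744404254], [3.0888944394902182, -4.572649861148761], [-0.8169176476752682, -0.4627767525333297], [-1.9359350496679895, 4.557208426238063]]
rotor [[ 593.52 -277.97   32.  ]]
(np.float64(-0.21067165542452973), array([ 574.42, -234.88]), array([[ 1.54,  2.56],
       [ 0.21, -2.57],
       [ 0.39,  4.35],
       [-2.13, -4.35]]))
(np.float64(-0.22353080969582514), array([ 575.06, -235.29]), array([[ 3.43, -0.01],
       [-2.65, -2.53],
       [-0.46, -1.07],
       [-1.1 ,  1.3 ],
       [ 0.7 ,  0.1 ],
       [ 0.08,  2.22]]))
```

```bash
cat >> h.py <<'E'
def need(x=None,y=None,z=None,zdir=None):
    "tool z direction angle desired (deg, world, mod 180); prints shift (cm) in current tool axes and turn"
    o=readout.get_obs();p=o['tool_pos'];M=R.from_euler('xyz',o['tcp_rot']).as_matrix()
    tgt=np.array([p[0] if x is None else x,p[1] if y is None else y,p[2] if z is None else z])
    print('t',round(o['time'],2),'tcp',np.round(p,1),'zdir',round(np.degrees(np.arctan2(M[1,2],M[0,2])),2),'tilt',np.round(M[2,1:],4),'w',round(o['grip_width'],1),'F',np.round(o['contact_force'],1),'j',np.round(o['joint_positions'],2))
    if zdir is not None:
        a=np.degrees(np.arctan2(M[1,2],M[0,2])); d=(zdir-a+90)%180-90
        Rr=R.from_euler('z',d,degrees=True).as_matrix(); print('turn wx',round(-np.radians(d),3),'or',round(-np.radians(d-np.sign(d)*180),3))
        M2=Rr@M; print('shift after turn cm',np.round(M2.T@(tgt-p)/10,3))
    print('shift now cm',np.round(M.T@(tgt-p)/10,3))
E
python3 -c "
from h import *
need(557,121.5,248,-90)"
```

```text
t 0.1 tcp [ 118.  -511.2  248.1] zdir -77.01 tilt [ 0.0002 -0.0014] w 92.1 F [-0.5  1.  -0.5] j [-1.49  0.34  1.52  0.    1.28 -0.15]
turn wx 0.227 or -2.915
shift after turn cm [  0.107  43.897 -63.273]
shift now cm [  0.094  57.    -51.783]
```

arm_command --plan '[{"wx": 0.12,"jaw": -0.1},{"wx": 0.1,"jaw": -0.1},{"ty": 2.7,"tz": -3.9,"jaw": -0.1},{"ty": 2.7,"tz": -3.9,"jaw": -0.1},{"ty": 2.7,"tz": -3.9,"jaw": -0.1},{"ty": 2.7,"tz": -3.9,"jaw": -0.1},{"ty": 2.7,"tz": -3.9,"jaw": -0.1},{"ty": 2.7,"tz": -3.9,"jaw": -0.1}]'

```text
invalid input at $.plan[0]: expected keys tx, ty, tz, wx, wy, wz, jaw
```

```bash
python3 -c "
from h import *
need(557,121.5,100,-90)"
```

```text
t 0.1 tcp [ 118.  -511.2  248.1] zdir -77.01 tilt [ 0.0002 -0.0014] w 92.1 F [-0.5  1.  -0.5] j [-1.49  0.34  1.52  0.    1.28 -0.15]
turn wx 0.227 or -2.915
shift after turn cm [ 14.907  43.894 -63.253]
shift now cm [ 14.894  56.997 -51.763]
```

Candidates in the top view:
- **Bracket:** large yellow at (172,229), with about an 80 mm leg, or small yellow at (269,257), about 47 mm wide. I take the large one.
- **Tote:** divided blue tote at (349,216), or the small parts tray at (362,113). I take the divided one.
- **Bar:** copper-topped at (231,216), or dark at (252,215). I take the copper-topped one.

The close crops confirmed all three choices.

arm_command --plan '[{"tx": 0,"ty": 0,"tz": 0,"wx": 0.12,"wy": 0,"wz": 0,"jaw": -0.1},{"tx": 0,"ty": 0,"tz": 0,"wx": 0.1,"wy": 0,"wz": 0,"jaw": -0.1},{"tx": 0,"ty": 2.7,"tz": -3.9,"wx": 0,"wy": 0,"wz": 0,"jaw": -0.1},{"tx": 0,"ty": 2.7,"tz": -3.9,"wx": 0,"wy": 0,"wz": 0,"jaw": -0.1},{"tx": 0,"ty": 2.7,"tz": -3.9,"wx": 0,"wy": 0,"wz": 0,"jaw": -0.1},{"tx": 0,"ty": 2.7,"tz": -3.9,"wx": 0,"wy": 0,"wz": 0,"jaw": -0.1},{"tx": 0,"ty": 2.7,"tz": -3.9,"wx": 0,"wy": 0,"wz": 0,"jaw": -0.1},{"tx": 0,"ty": 2.7,"tz": -3.9,"wx": 0,"wy": 0,"wz": 0,"jaw": -0.1},{"tx": 0,"ty": 2.7,"tz": -3.9,"wx": 0,"wy": 0,"wz": 0,"jaw": -0.1},{"tx": 0,"ty": 2.7,"tz": -3.9,"wx": 0,"wy": 0,"wz": 0,"jaw": -0.1},{"tx": 0,"ty": 0,"tz": 0,"wx": 0,"wy": 0,"wz": 0,"jaw": -0.1}]'

```text
time: 1.2
tool_pos: [333.9, -193.5, 248.6]
tcp_rot: [2.856, 1.569, 1.3]
contact_force: [-0.9, -0.9, -0.4]
grip_width: 40.9
```

```bash
python3 -c "
from h import *
need(557,121.5,100,-90)"
```

```text
t 1.2 tcp [ 333.9 -193.5  248.6] zdir -89.18 tilt [ 0.0005 -0.0017] w 40.9 F [-0.9 -0.9 -0.4] j [-0.73  0.08  1.86  0.    1.2   0.83]
turn wx 0.014 or -3.127
shift after turn cm [ 14.924  22.304 -31.471]
shift now cm [ 14.924  22.75  -31.149]
```

arm_command --plan '[{"tx": 1.6,"ty": 2.53,"tz": -3.46,"wx": 0,"wy": 0,"wz": 0,"jaw": -0.1},{"tx": 1.6,"ty": 2.53,"tz": -3.46,"wx": 0,"wy": 0,"wz": 0,"jaw": -0.1},{"tx": 1.6,"ty": 2.53,"tz": -3.46,"wx": 0,"wy": 0,"wz": 0,"jaw": -0.1},{"tx": 1.6,"ty": 2.53,"tz": -3.46,"wx": 0,"wy": 0,"wz": 0,"jaw": -0.1},{"tx": 1.6,"ty": 2.53,"tz": -3.46,"wx": 0,"wy": 0,"wz": 0,"jaw": -0.1},{"tx": 1.6,"ty": 2.53,"tz": -3.46,"wx": 0,"wy": 0,"wz": 0,"jaw": -0.1},{"tx": 1.6,"ty": 2.53,"tz": -3.46,"wx": 0,"wy": 0,"wz": 0,"jaw": -0.1},{"tx": 1.6,"ty": 2.53,"tz": -3.46,"wx": 0,"wy": 0,"wz": 0,"jaw": -0.1},{"tx": 1.6,"ty": 2.53,"tz": -3.46,"wx": 0,"wy": 0,"wz": 0,"jaw": -0.1},{"tx": 0,"ty": 0,"tz": 0,"wx": 0,"wy": 0,"wz": 0,"jaw": -0.1},{"tx": 0,"ty": 0,"tz": 0,"wx": 0,"wy": 0,"wz": 0,"jaw": -0.1}]'

```text
time: 2.3
tool_pos: [557.2, 114.8, 103.4]
tcp_rot: [-1.33, 1.568, -2.892]
contact_force: [-0.4, -0.4, 0.9]
grip_width: 41.1
```

```bash
python3 -c "
from h import *
need(557,121.5,26,-89.3)
cv2.imwrite('pics/a1.png',imaging.capture('scene')); t=imaging.capture('top')
crop(cv2.imread('pics/a1.png'),150,180,330,320,4.4,'a1c.png');crop(t,170,130,310,250,5.5,'a1t.png')"
```

```text
t 2.3 tcp [557.2 114.8 103.4] zdir -89.54 tilt [-0.0025  0.0006] w 41.1 F [-0.4 -0.4  0.9] j [ 0.07  0.57  1.59 -0.    0.99  1.63]
turn wx -0.004 or 3.137
shift after turn cm [ 7.74   0.012 -0.676]
shift now cm [ 7.74   0.01  -0.676]
```

View pics/a1c.png

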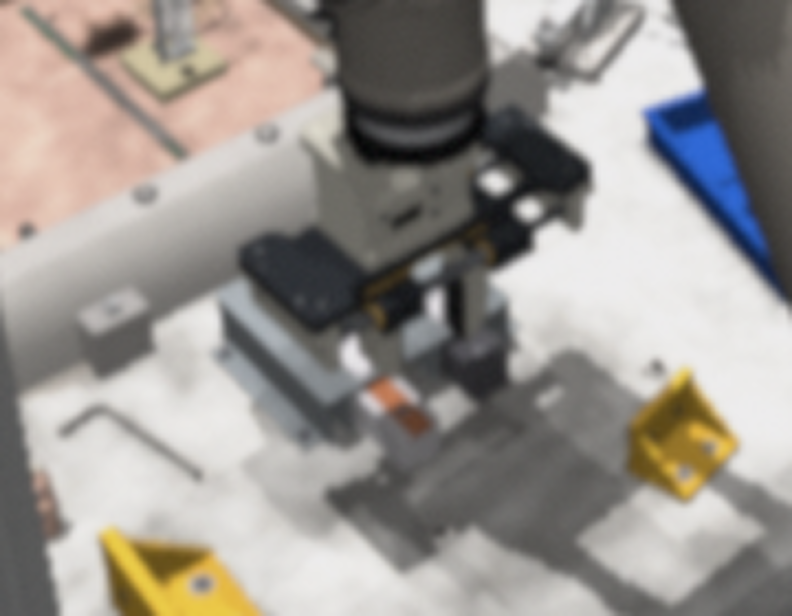

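View pics/a1t.png

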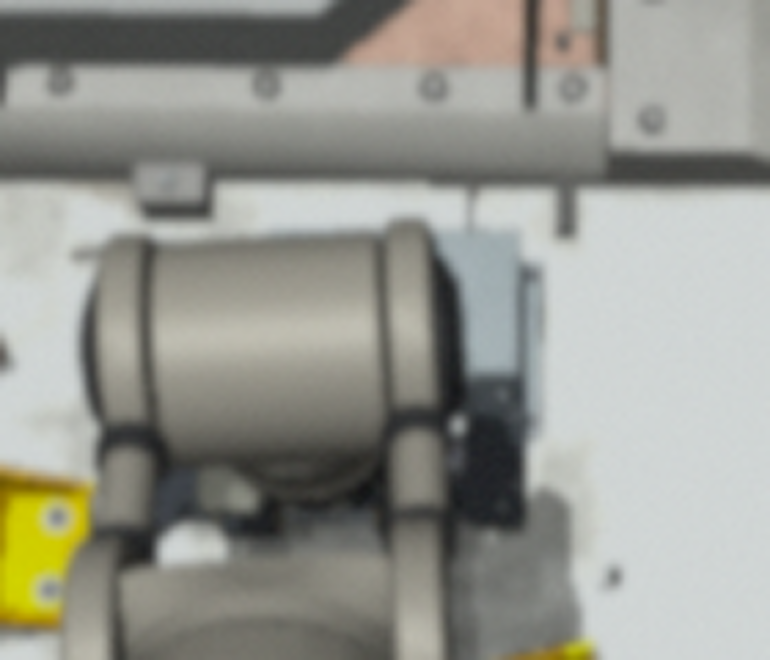

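arm_command --plan '[{"tx": 1,"ty": 0,"tz": -0.68,"wx": 0,"wy": 0,"wz": 0,"jaw": -0.1},{"tx": 1.6,"ty": 0,"tz": 0,"wx": 0,"wy": 0,"wz": 0,"jaw": -0.1},{"tx": 1.6,"ty": 0,"tz": 0,"wx": 0,"wy": 0,"wz": 0,"jaw": -0.1},{"tx": 1.6,"ty": 0,"tz": 0,"wx": 0,"wy": 0,"wz": 0,"jaw": -0.1},{"tx": 1.2,"ty": 0,"tz": 0,"wx": 0,"wy": 0,"wz": 0,"jaw": -0.1},{"tx": 0.6,"ty": 0,"tz": 0,"wx": 0,"wy": 0,"wz": 0,"jaw": -0.1},{"tx": 0,"ty": 0,"tz": 0,"wx": 0,"wy": 0,"wz": 0,"jaw": -0.1},{"tx": 0,"ty": 0,"tz": 0,"wx": 0,"wy": 0,"wz": 0,"jaw": -0.1}]'

```text
time: 3.2
tool_pos: [557.8, 121.5, 29.2]
tcp_rot: [1.558, 1.57, -0.006]
contact_force: [-0.2, -0.3, -0.6]
grip_width: 41.1
```

```bash
python3 -c "
from h import *
need(557,121.5,26,-89.3)
cv2.imwrite('pics/a2.png',imaging.capture('scene'))
crop(cv2.imread('pics/a2.png'),200,220,300,320,6,'a2c.png')"
```

```text
t 3.2 tcp [557.8 121.5  29.2] zdir -89.63 tilt [0.0009 0.    ] w 41.1 F [-0.2 -0.3 -0.6] j [ 0.08  0.68  1.64 -0.    0.83  1.64]
turn wx -0.006 or 3.136
shift after turn cm [ 0.316 -0.083  0.002]
shift now cm [ 0.316 -0.083  0.002]
```

View pics/a2c.png

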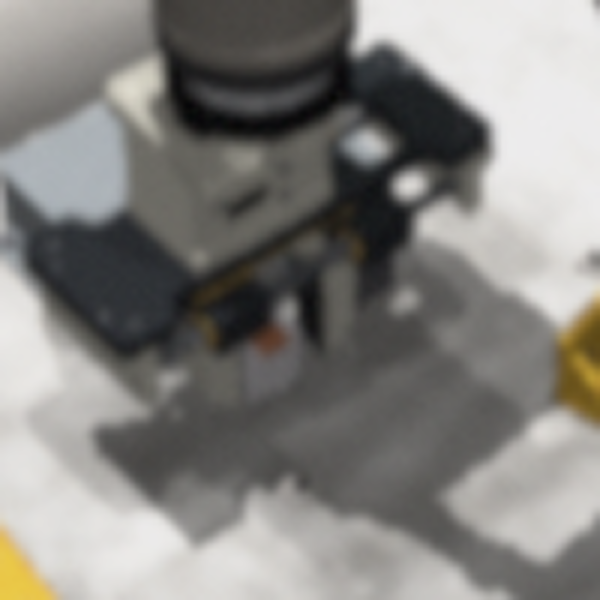

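arm_command --plan '[{"tx": 0.2,"ty": 0,"tz": 0,"wx": 0,"wy": 0,"wz": 0,"jaw": -0.5},{"tx": 0,"ty": 0,"tz": 0,"wx": 0,"wy": 0,"wz": 0,"jaw": -0.6},{"tx": 0,"ty": 0,"tz": 0,"wx": 0,"wy": 0,"wz": 0,"jaw": -0.8},{"tx": 0,"ty": 0,"tz": 0,"wx": 0,"wy": 0,"wz": 0,"jaw": -0.8},{"tx": 0,"ty": 0,"tz": 0,"wx": 0,"wy": 0,"wz": 0,"jaw": -0.8},{"tx": 0,"ty": 0,"tz": 0,"wx": 0,"wy": 0,"wz": 0,"jaw": -0.8}]'

```text
time: 3.85
tool_pos: [557.6, 121.8, 27.0]
tcp_rot: [1.844, 1.57, 0.28]
contact_force: [-1.0, 1.9, 3.5]
grip_width: 28.0
```

```bash
python3 -c "
from h import *
need()"
```

```text
t 3.85 tcp [557.6 121.8  27. ] zdir -89.61 tilt [ 0.0004 -0.0001] w 28.0 F [-1.   1.9  3.5] j [0.08 0.68 1.64 0.   0.82 1.64]
shift now cm [0. 0. 0.]
```

arm_command --plan '[{"tx": 0,"ty": -0.5,"tz": 0,"wx": 0,"wy": 0,"wz": 0,"jaw": -1},{"tx": 0,"ty": -1.0,"tz": 0,"wx": 0,"wy": 0,"wz": 0,"jaw": -1},{"tx": 0,"ty": -1.0,"tz": 0,"wx": 0,"wy": 0,"wz": 0,"jaw": -1},{"tx": 0,"ty": -1.0,"tz": 0,"wx": 0,"wy": 0,"wz": 0,"jaw": -1}]'

```text
time: 4.25
tool_pos: [522.0, 121.2, 27.0]
tcp_rot: [1.489, 1.57, -0.075]
contact_force: [2.9, 0.1, 2.1]
grip_width: 27.7
```

arm_command --plan '[{"tx": 0,"ty": -1.0,"tz": 0,"wx": 0,"wy": 0,"wz": 0,"jaw": -1},{"tx": 0,"ty": -1.0,"tz": 0,"wx": 0,"wy": 0,"wz": 0,"jaw": -1},{"tx": 0,"ty": -1.0,"tz": 0,"wx": 0,"wy": 0,"wz": 0,"jaw": -1},{"tx": 0,"ty": -1.0,"tz": 0,"wx": 0,"wy": 0,"wz": 0,"jaw": -1},{"tx": 0,"ty": -1.0,"tz": 0,"wx": 0,"wy": 0,"wz": 0,"jaw": -1},{"tx": 0,"ty": -1.0,"tz": 0,"wx": 0,"wy": 0,"wz": 0,"jaw": -1},{"tx": 0,"ty": -1.0,"tz": 0,"wx": 0,"wy": 0,"wz": 0,"jaw": -1},{"tx": 0,"ty": -1.0,"tz": 0,"wx": 0,"wy": 0,"wz": 0,"jaw": -1},{"tx": 0,"ty": -1.0,"tz": 0,"wx": 0,"wy": 0,"wz": 0,"jaw": -1},{"tx": 0,"ty": -0.5,"tz": 0,"wx": 0,"wy": 0,"wz": 0,"jaw": -1},{"tx": 0,"ty": 0,"tz": 0,"wx": 0,"wy": 0,"wz": 0,"jaw": -1}]'

```text
time: 5.35
tool_pos: [426.2, 120.8, 26.9]
tcp_rot: [-1.429, 1.57, -2.993]
contact_force: [0.9, -0.2, 9.5]
grip_width: 28.1
```

```bash
python3 -c "
from h import *
need(427,121.5,26,-89.5)
s=imaging.capture('scene');t=imaging.capture('top')
crop(s,190,200,340,330,5,'a3c.png');crop(t,180,160,300,280,5,'a3t.png')"
```

```text
t 5.35 tcp [426.2 120.8  26.9] zdir -89.6 tilt [-0.0009  0.0001] w 28.1 F [ 0.9 -0.2  9.5] j [ 0.1   0.53  2.   -0.    0.62  1.67]
turn wx -0.002 or 3.14
shift after turn cm [ 0.093  0.077 -0.073]
shift now cm [ 0.093  0.077 -0.073]
```

View pics/a3c.png

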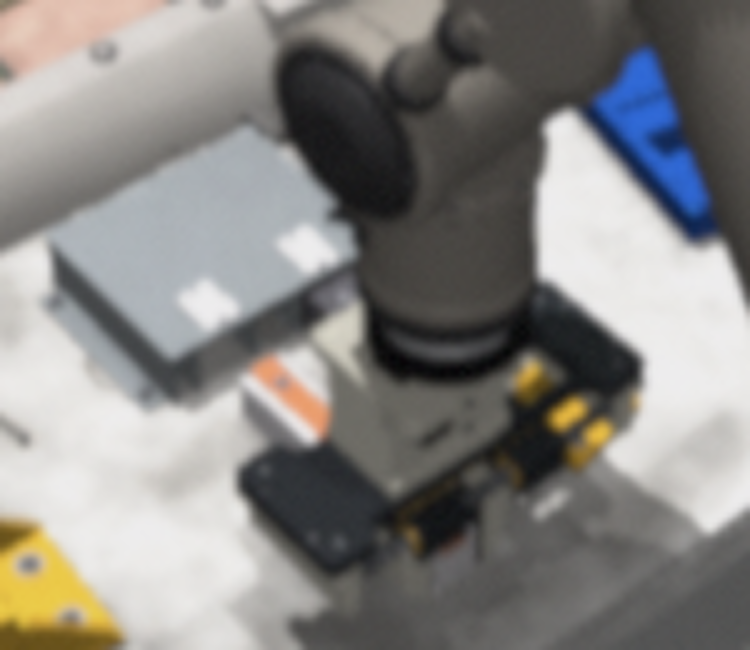

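View pics/a3t.png

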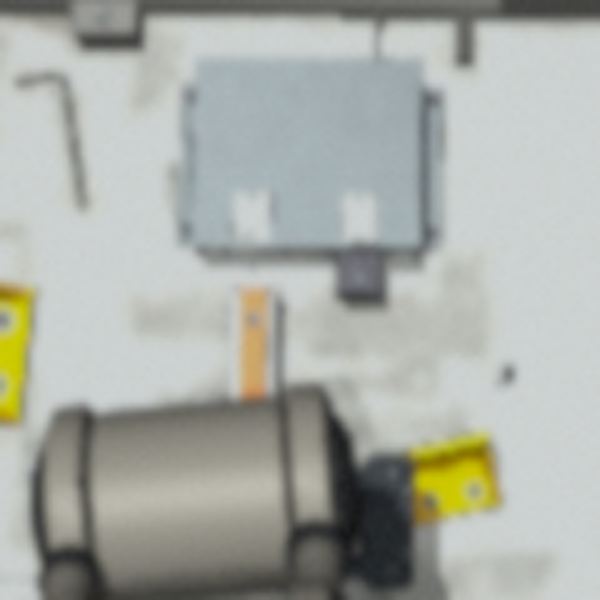

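```bash
python3 -c "
from h import *
print(ray('top',cv([[240,291],[277,291],[240,395],[280,395]],5,180,160),30))
print(ray('scene',cv([[245,372],[285,350]],5,190,200),30))"
```

```text
[[564.86486891 129.49354043  30.        ]
 [564.99734109 107.59249472  30.        ]
 [502.92235451 128.18521473  30.        ]
 [503.02478138 104.71883967  30.        ]]
[[568.74569673 130.50372645  30.        ]
 [567.92616142 105.68603664  30.        ]]
```

arm_command --plan '[{"tx": 0,"ty": 0,"tz": 0,"wx": 0,"wy": 0,"wz": 0,"jaw": -0.3},{"tx": 0,"ty": 0,"tz": 0,"wx": 0,"wy": 0,"wz": 0,"jaw": -0.1},{"tx": 0,"ty": 0,"tz": 0,"wx": 0,"wy": 0,"wz": 0,"jaw": -0.1},{"tx": 0,"ty": 0,"tz": 0,"wx": 0,"wy": 0,"wz": 0,"jaw": -0.1},{"tx": 0,"ty": 0,"tz": 0,"wx": 0,"wy": 0,"wz": 0,"jaw": -0.1},{"tx": 0,"ty": 0,"tz": 0,"wx": 0,"wy": 0,"wz": 0,"jaw": -0.1}]'

```text
time: 6.05
tool_pos: [427.3, 120.7, 26.6]
tcp_rot: [-1.322, 1.57, -2.886]
contact_force: [-0.9, -0.3, -0.2]
grip_width: 40.8
```

arm_command --plan '[{"tx": -2.5,"ty": 0,"tz": 0,"wx": 0,"wy": 0,"wz": 0,"jaw": -0.1},{"tx": -4,"ty": 0,"tz": 0,"wx": 0,"wy": 0,"wz": 0,"jaw": -0.1},{"tx": -4,"ty": 0,"tz": 2,"wx": 0,"wy": 0,"wz": 0,"jaw": -0.1},{"tx": 0,"ty": 0,"tz": 4.8,"wx": 0,"wy": 0,"wz": 0,"jaw": -0.1},{"tx": 0,"ty": 0,"tz": 4.8,"wx": 0,"wy": 0,"wz": 0,"jaw": -0.1},{"tx": 0,"ty": 0,"tz": 4.8,"wx": 0,"wy": 0,"wz": 0,"jaw": -0.1},{"tx": 0,"ty": 0,"tz": 4.8,"wx": 0,"wy": 0,"wz": 0,"jaw": -0.1},{"tx": 0,"ty": 0,"tz": 0,"wx": 0,"wy": 0,"wz": 0,"jaw": -0.1}]'

```text
time: 6.85
tool_pos: [429.4, -96.3, 132.0]
tcp_rot: [0.711, 1.568, -0.859]
contact_force: [-0.3, 0.7, -0.5]
grip_width: 41.4
```

```bash
python3 -c "
from h import *
need()
s=imaging.capture('scene');t=imaging.capture('top')
cv2.imwrite('pics/b_s.png',s);cv2.imwrite('pics/b_t.png',t)
crop(s,190,210,310,330,5,'a4c.png');crop(t,190,180,290,290,6,'a4t.png')"
```

```text
t 6.85 tcp [429.4 -96.3 132. ] zdir -89.98 tilt [0.0016 0.0019] w 41.4 F [-0.3  0.7 -0.5] j [-0.39  0.33  1.91 -0.    0.89  1.18]
shift now cm [0. 0. 0.]
```

View pics/a4c.png

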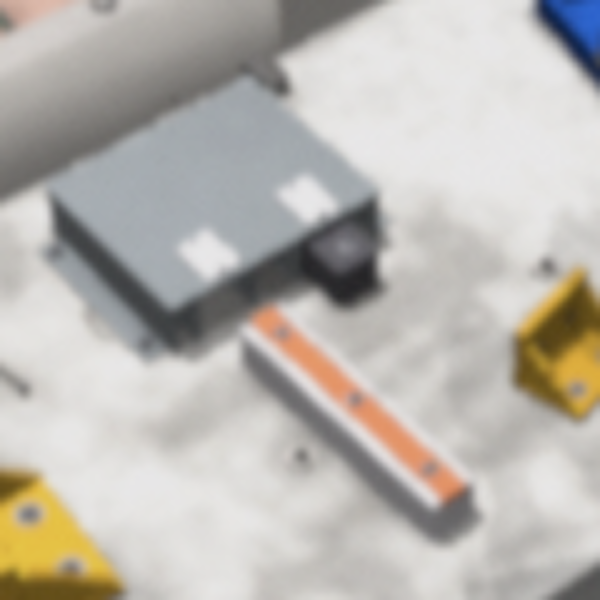

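View pics/a4t.png

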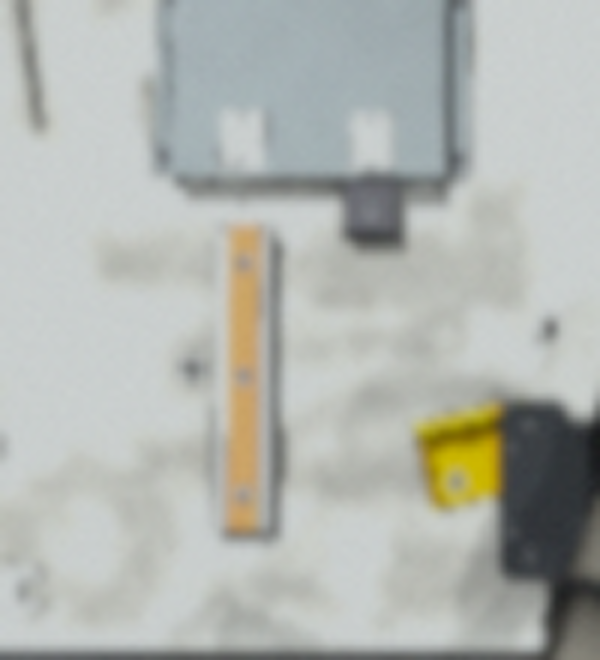

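```bash
python3 -c "
from h import *
np.set_printoptions(precision=1,suppress=True)
P=ray('top',cv([[244.5,377],[245,262],[243,496],[245,228],[242,533]],6,190,180),30);print(P)
P=ray('scene',cv([[355,398],[283,330],[430,467]],5,190,210),30);print(P)
need(491,121,100,-89.6)"
```

```text
[[491.7 119.9  30. ]
 [548.6 120.8  30. ]
 [433.8 119.5  30. ]
 [565.6 121.2  30. ]
 [416.1 119.6  30. ]]
[[494.1 119.2  30. ]
 [552.2 119.   30. ]
 [437.5 118.6  30. ]]
t 6.95 tcp [428.6 -92.  131.5] zdir -89.8 tilt [-0. -0.] w 41.5 F [0.1 0.1 0.7] j [-0.4  0.3  1.9  0.   0.9  1.2]
turn wx -0.003 or 3.138
shift after turn cm [  3.2   6.4 -21.3]
shift now cm [  3.2   6.3 -21.3]
```

arm_command --plan '[{"tx": 0,"ty": 1.3,"tz": -4.2,"wx": 0,"wy": 0,"wz": 0,"jaw": -0.1},{"tx": 0,"ty": 1.3,"tz": -4.2,"wx": 0,"wy": 0,"wz": 0,"jaw": -0.1},{"tx": 0,"ty": 1.3,"tz": -4.2,"wx": 0,"wy": 0,"wz": 0,"jaw": -0.1},{"tx": 0,"ty": 1.3,"tz": -4.2,"wx": 0,"wy": 0,"wz": 0,"jaw": -0.1},{"tx": 0,"ty": 1.2,"tz": -4.2,"wx": 0,"wy": 0,"wz": 0,"jaw": -0.1},{"tx": 1.5,"ty": 0,"tz": 0,"wx": 0,"wy": 0,"wz": 0,"jaw": -0.1},{"tx": 2,"ty": 0,"tz": 0,"wx": 0,"wy": 0,"wz": 0,"jaw": -0.1},{"tx": 0,"ty": 0,"tz": 0,"wx": 0,"wy": 0,"wz": 0,"jaw": -0.1},{"tx": 0,"ty": 0,"tz": 0,"wx": 0,"wy": 0,"wz": 0,"jaw": -0.1}]'

```text
time: 7.85
tool_pos: [490.7, 120.3, 96.7]
tcp_rot: [-1.509, 1.569, -3.071]
contact_force: [-0.3, -0.2, 0.4]
grip_width: 41.4
```

```bash
python3 -c "
from h import *
need(492,120,27,-89.4)"
```

```text
t 7.85 tcp [490.7 120.3  96.7] zdir -89.51 tilt [-0.0013  0.0001] w 41.4 F [-0.3 -0.2  0.4] j [0.09 0.49 1.77 0.   0.88 1.65]
turn wx -0.002 or 3.14
shift after turn cm [6.97  0.137 0.033]
shift now cm [6.97  0.137 0.033]
```

arm_command --plan '[{"tx": 1.5,"ty": 0.1,"tz": 0,"wx": 0,"wy": 0,"wz": 0,"jaw": -0.1},{"tx": 1.8,"ty": 0,"tz": 0,"wx": 0,"wy": 0,"wz": 0,"jaw": -0.1},{"tx": 1.8,"ty": 0,"tz": 0,"wx": 0,"wy": 0,"wz": 0,"jaw": -0.1},{"tx": 1.2,"ty": 0,"tz": 0,"wx": 0,"wy": 0,"wz": 0,"jaw": -0.1},{"tx": 0.6,"ty": 0,"tz": 0,"wx": 0,"wy": 0,"wz": 0,"jaw": -0.1},{"tx": 0,"ty": 0,"tz": 0,"wx": 0,"wy": 0,"wz": 0,"jaw": -0.1},{"tx": 0,"ty": 0,"tz": 0,"wx": 0,"wy": 0,"wz": 0,"jaw": -0.3},{"tx": 0,"ty": 0,"tz": 0,"wx": 0,"wy": 0,"wz": 0,"jaw": -0.6},{"tx": 0,"ty": 0,"tz": 0,"wx": 0,"wy": 0,"wz": 0,"jaw": -1},{"tx": 0,"ty": 0,"tz": 0,"wx": 0,"wy": 0,"wz": 0,"jaw": -1},{"tx": 0,"ty": 0,"tz": 0,"wx": 0,"wy": 0,"wz": 0,"jaw": -1},{"tx": 0,"ty": 0,"tz": 0,"wx": 0,"wy": 0,"wz": 0,"jaw": -1}]'

```text
time: 9.05
tool_pos: [493.1, 119.4, 28.4]
tcp_rot: [1.725, 1.569, 0.161]
contact_force: [-1.5, 0.8, 6.2]
grip_width: 27.3
```

```bash
python3 -c "
from h import *
need(492,120,27,-89.4)"
```

```text
t 9.05 tcp [493.1 119.4  28.4] zdir -89.62 tilt [ 0.0016 -0.0002] w 27.3 F [-1.5  0.8  6.2] j [0.09 0.6  1.82 0.   0.72 1.65]
turn wx -0.004 or 3.138
shift after turn cm [ 0.142 -0.105 -0.064]
shift now cm [ 0.142 -0.105 -0.063]
```

arm_command --plan '[{"tx": -1,"ty": 0,"tz": 0,"wx": 0,"wy": 0,"wz": 0,"jaw": -1},{"tx": -2.5,"ty": 0,"tz": 0,"wx": 0,"wy": 0,"wz": 0,"jaw": -1},{"tx": -3,"ty": 0,"tz": 0,"wx": 0,"wy": 0,"wz": 0,"jaw": -1},{"tx": -3,"ty": 0,"tz": 0,"wx": 0,"wy": 0,"wz": 0,"jaw": -1},{"tx": -2.5,"ty": 0,"tz": 0,"wx": 0,"wy": 0,"wz": 0,"jaw": -1},{"tx": 0,"ty": 0,"tz": 0,"wx": -0.08,"wy": 0,"wz": 0,"jaw": -1},{"tx": 0,"ty": 0,"tz": 0,"wx": -0.12,"wy": 0,"wz": 0,"jaw": -1},{"tx": 0,"ty": 0,"tz": 0,"wx": -0.13,"wy": 0,"wz": 0,"jaw": -1},{"tx": 0,"ty": 0,"tz": 0,"wx": -0.13,"wy": 0,"wz": 0,"jaw": -1},{"tx": 0,"ty": 0,"tz": 0,"wx": -0.13,"wy": 0,"wz": 0,"jaw": -1},{"tx": 0,"ty": 0,"tz": 0,"wx": -0.13,"wy": 0,"wz": 0,"jaw": -1},{"tx": 0,"ty": 0,"tz": 0,"wx": -0.13,"wy": 0,"wz": 0,"jaw": -1},{"tx": 0,"ty": 0,"tz": 0,"wx": -0.13,"wy": 0,"wz": 0,"jaw": -1},{"tx": 0,"ty": 0,"tz": 0,"wx": -0.13,"wy": 0,"wz": 0,"jaw": -1},{"tx": 0,"ty": 0,"tz": 0,"wx": -0.12,"wy": 0,"wz": 0,"jaw": -1},{"tx": 0,"ty": 0,"tz": 0,"wx": -0.12,"wy": 0,"wz": 0,"jaw": -1},{"tx": 0,"ty": 0,"tz": 0,"wx": 0,"wy": 0,"wz": 0,"jaw": -1}]'

```text
time: 10.75
tool_pos: [491.8, 119.0, 147.5]
tcp_rot: [-2.63, 1.569, -2.843]
contact_force: [0.7, -0.3, -4.2]
grip_width: 27.7
```

```bash
python3 -c "
from h import *
th=-.206;print(np.array([575,-235.5])+np.array([-40*np.cos(th),-40*np.sin(th)]))
need(536,-227.3,148,-11.8)
s=imaging.capture('scene');crop(s,170,190,330,320,4.8,'c1.png')"
```

```text
[ 535.84572289 -227.31815524]
t 10.75 tcp [491.8 119.  147.5] zdir -12.2 tilt [-0.0008 -0.0014] w 27.7 F [ 0.7 -0.3 -4.2] j [ 0.09  0.42  1.72 -0.    1.01  0.3 ]
turn wx -0.007 or 3.135
shift after turn cm [ -0.038 -32.99   11.407]
shift now cm [ -0.038 -32.908  11.639]
```

View pics/c1.png

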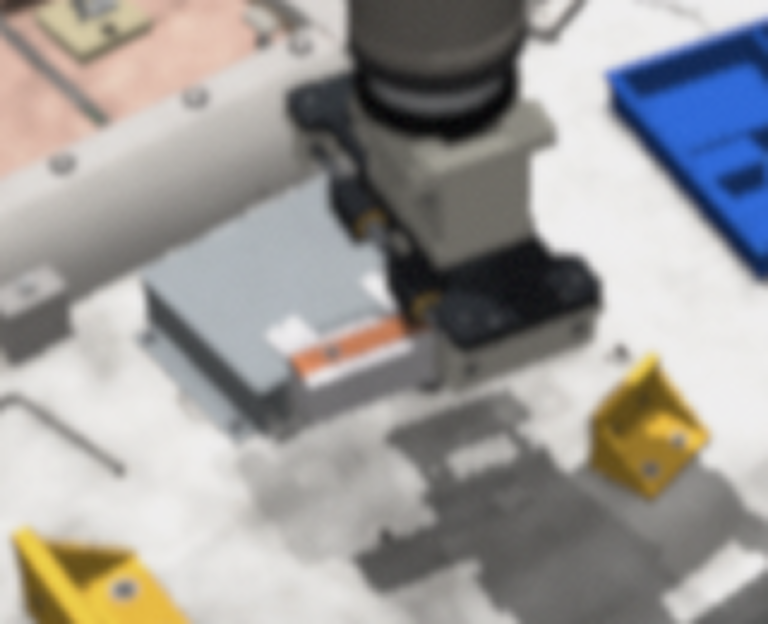

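arm_command --plan '[{"tx": 0,"ty": -2.5,"tz": 0.9,"wx": 0,"wy": 0,"wz": 0,"jaw": -1},{"tx": 0,"ty": -4,"tz": 1.4,"wx": 0,"wy": 0,"wz": 0,"jaw": -1},{"tx": 0,"ty": -4,"tz": 1.4,"wx": 0,"wy": 0,"wz": 0,"jaw": -1},{"tx": 0,"ty": -4,"tz": 1.4,"wx": 0,"wy": 0,"wz": 0,"jaw": -1},{"tx": 0,"ty": -4,"tz": 1.4,"wx": 0,"wy": 0,"wz": 0,"jaw": -1},{"tx": 0,"ty": -4,"tz": 1.4,"wx": 0,"wy": 0,"wz": 0,"jaw": -1},{"tx": 0,"ty": -4,"tz": 1.4,"wx": 0,"wy": 0,"wz": 0,"jaw": -1},{"tx": 0,"ty": -4,"tz": 1.4,"wx": 0,"wy": 0,"wz": 0,"jaw": -1},{"tx": 0,"ty": -2.4,"tz": 0.9,"wx": 0,"wy": 0,"wz": 0,"jaw": -1},{"tx": 0,"ty": 0,"tz": 0,"wx": 0,"wy": 0,"wz": 0,"jaw": -1},{"tx": 0,"ty": 0,"tz": 0,"wx": 0,"wy": 0,"wz": 0,"jaw": -1},{"tx": 0,"ty": 0,"tz": 0,"wx": 0,"wy": 0,"wz": 0,"jaw": -1}]'

```text
time: 12.0
tool_pos: [535.6, -225.9, 147.5]
tcp_rot: [2.688, 1.569, 2.473]
contact_force: [0.2, -0.8, -4.3]
grip_width: 27.9
```

```bash
python3 -c "
from h import *
need(536,-227.3,70,-11.8)"
```

```text
t 12.0 tcp [ 535.6 -225.9  147.5] zdir -12.3 tilt [ 0.0006 -0.0012] w 27.9 F [ 0.2 -0.8 -4.3] j [-0.53  0.54  1.5   0.    1.1  -0.32]
turn wx -0.009 or 3.133
shift after turn cm [ 7.745 -0.137  0.079]
shift now cm [ 7.745 -0.136  0.08 ]
```

arm_command --plan '[{"tx": 2,"ty": -0.1,"tz": 0,"wx": -0.01,"wy": 0,"wz": 0,"jaw": -1},{"tx": 2.5,"ty": 0,"tz": 0,"wx": 0,"wy": 0,"wz": 0,"jaw": -1},{"tx": 2.2,"ty": 0,"tz": 0,"wx": 0,"wy": 0,"wz": 0,"jaw": -1},{"tx": 1,"ty": 0,"tz": 0,"wx": 0,"wy": 0,"wz": 0,"jaw": -1},{"tx": 0,"ty": 0,"tz": 0,"wx": 0,"wy": 0,"wz": 0,"jaw": -1},{"tx": 0,"ty": 0,"tz": 0,"wx": 0,"wy": 0,"wz": 0,"jaw": -1}]'

```text
time: 12.6
tool_pos: [536.3, -227.7, 71.6]
tcp_rot: [-0.383, 1.57, -0.586]
contact_force: [0.2, -0.1, -3.2]
grip_width: 27.8
```

```bash
python3 -c "
from h import *
need(536,-227.3,70,-11.8)
s=imaging.capture('scene');t=imaging.capture('top');cv2.imwrite('pics/d_s.png',s);cv2.imwrite('pics/d_t.png',t)
crop(s,290,170,410,260,6.6,'d1.png');crop(t,300,165,400,265,6,'d1t.png')"
```

```text
t 12.6 tcp [ 536.3 -227.7   71.6] zdir -11.66 tilt [-0.0004  0.0011] w 27.8 F [ 0.2 -0.1 -3.2] j [-0.53  0.63  1.57 -0.    0.93 -0.33]
turn wx 0.002 or -3.139
shift after turn cm [ 0.157  0.03  -0.04 ]
shift now cm [ 0.157  0.03  -0.04 ]
```

View pics/d1.png

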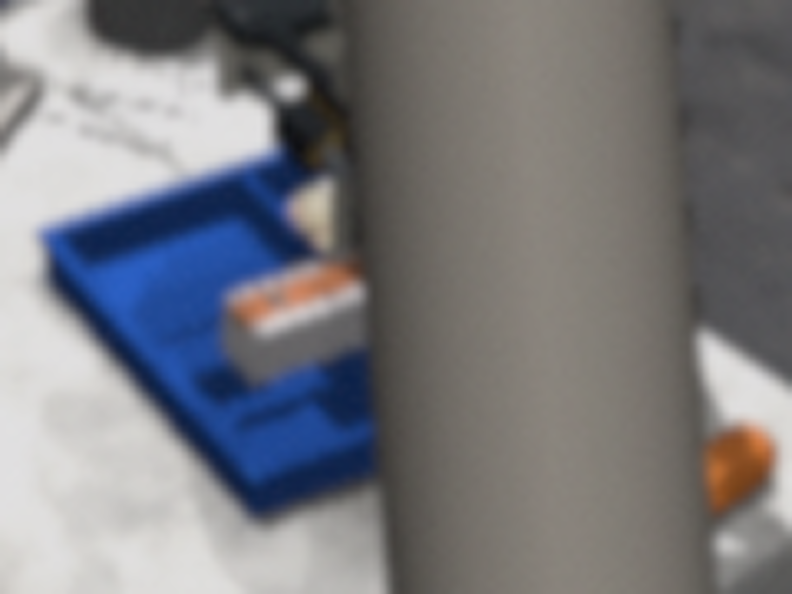

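View pics/d1t.png

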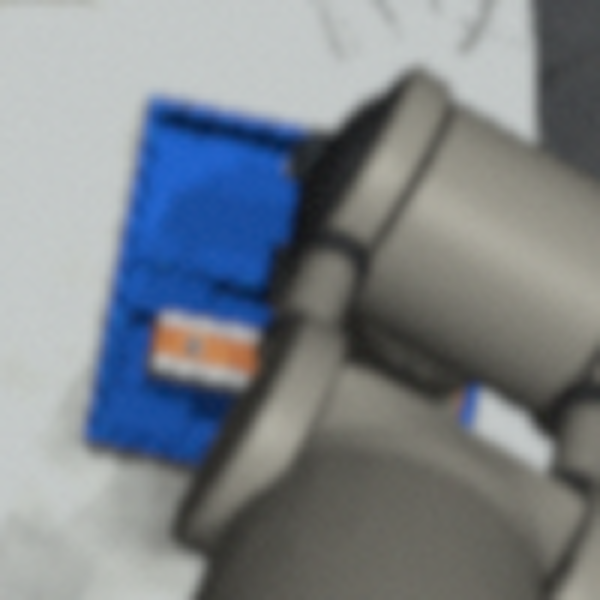

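```bash
python3 -c "
from h import *
np.set_printoptions(precision=1,suppress=True)
P=ray('top',cv([[160,310],[150,378],[192,345]],6,300,165),73);print(P,P[:2].mean(0))
P=ray('scene',cv([[226,297],[250,332],[278,297]],6.6,290,170),73);print(P,P[:2].mean(0))
# gap ribs left end centre
th=-.206;M=np.array([[np.cos(th),-np.sin(th)],[np.sin(th),np.cos(th)]])
for f in (('top',[[(-21,44,26),(160,318)]]),):pass
for n,p in (('top',(-21,82.5,26)),('top',(-21,44,26)),('top',(-59,82.5,26)),('top',(-59,44,26)),('top',(87,92,30)),('top',(-87,92,30)),('scene',(87,92,30)),('scene',(-87,92,30)),('scene',(-21,44,26)),('scene',(-21,82.5,26)),('scene',(-59,44,26))):
  w=np.r_[np.array([575,-235.5])+M@p[:2],p[2]]; q=proj(n,w)[0]
  q=(q-([300,165] if n=='top' else [290,170])+.5)*(6 if n=='top' else 6.6)-.5
  print(n,p,q)
"
```

```text
[[ 564.2 -157.7   73. ]
 [ 531.3 -152.1   73. ]
 [ 547.3 -172.7   73. ]] [ 547.7 -154.9   73. ]
[[ 563.8 -159.1   73. ]
 [ 541.7 -151.4   73. ]
 [ 550.1 -175.8   73. ]] [ 552.7 -155.3   73. ]
top (-21, 82.5, 26) [130.3 311.2]
top (-21, 44, 26) [205.6 327.2]
top (-59, 82.5, 26) [116.2 384.8]
top (-59, 44, 26) [191.9 400.9]
top (87, 92, 30) [152.5 100.3]
top (-87, 92, 30) [ 88.  434.8]
scene (87, 92, 30) [ 45.2 234.9]
scene (-87, 92, 30) [257.  476.4]
scene (-21, 44, 26) [267.9 352.4]
scene (-21, 82.5, 26) [191.3 380.4]
scene (-59, 44, 26) [316.8 405.7]
```

arm_command --plan '[{"tx": 0.6,"ty": 0,"tz": -0.03,"wx": 0,"wy": 0,"wz": 0,"jaw": -1},{"tx": 0.8,"ty": 0,"tz": 0,"wx": 0,"wy": 0,"wz": 0,"jaw": -1},{"tx": 0.5,"ty": 0,"tz": 0,"wx": 0,"wy": 0,"wz": 0,"jaw": -1},{"tx": 0.3,"ty": 0,"tz": 0,"wx": 0,"wy": 0,"wz": 0,"jaw": -1},{"tx": 0,"ty": 0,"tz": 0,"wx": 0,"wy": 0,"wz": 0,"jaw": -1}]'

```text
time: 13.2
tool_pos: [535.1, -227.7, 48.0]
tcp_rot: [2.862, 1.57, 2.658]
contact_force: [-0.7, 0.3, -4.4]
grip_width: 27.9
```

arm_command --plan '[{"tx": 0.3,"ty": 0,"tz": 0,"wx": 0,"wy": 0,"wz": 0,"jaw": -1},{"tx": 0.3,"ty": 0,"tz": 0,"wx": 0,"wy": 0,"wz": 0,"jaw": -1},{"tx": 0.3,"ty": 0,"tz": 0,"wx": 0,"wy": 0,"wz": 0,"jaw": -1},{"tx": 0.2,"ty": 0,"tz": 0,"wx": 0,"wy": 0,"wz": 0,"jaw": -1},{"tx": 0.1,"ty": 0,"tz": 0,"wx": 0,"wy": 0,"wz": 0,"jaw": -1},{"tx": 0,"ty": 0,"tz": 0,"wx": 0,"wy": 0,"wz": 0,"jaw": -1}]'

```text
time: 13.8
tool_pos: [535.4, -227.8, 36.6]
tcp_rot: [3.053, 1.571, 2.849]
contact_force: [0.0, 1.0, -3.5]
grip_width: 27.8
```

```bash
python3 -c "
from h import *
need(536,-227.3,31.4,-11.8)"
```

```text
t 13.8 tcp [ 535.4 -227.8   36.6] zdir -11.69 tilt [ 0.     -0.0002] w 27.8 F [ 0.   1.  -3.5] j [-0.53  0.68  1.6  -0.    0.86 -0.33]
turn wx 0.002 or -3.14
shift after turn cm [0.516 0.063 0.045]
shift now cm [0.516 0.063 0.045]
```

Inside the ribs with no side force. Easing down the last 5 mm.

arm_command --plan '[{"tx": 0.15,"ty": 0.03,"tz": 0,"wx": 0,"wy": 0,"wz": 0,"jaw": -1},{"tx": 0.15,"ty": 0.03,"tz": 0,"wx": 0,"wy": 0,"wz": 0,"jaw": -1},{"tx": 0.1,"ty": 0,"tz": 0,"wx": 0,"wy": 0,"wz": 0,"jaw": -1},{"tx": 0.05,"ty": 0,"tz": 0,"wx": 0,"wy": 0,"wz": 0,"jaw": -1},{"tx": 0,"ty": 0,"tz": 0,"wx": 0,"wy": 0,"wz": 0,"jaw": -1},{"tx": 0,"ty": 0,"tz": 0,"wx": 0,"wy": 0,"wz": 0,"jaw": -1}]'

```text
time: 14.4
tool_pos: [535.6, -227.3, 32.3]
tcp_rot: [-0.711, 1.571, -0.915]
contact_force: [-0.4, 0.5, -4.1]
grip_width: 27.6
```

arm_command --plan '[{"tx": 0.05,"ty": 0,"tz": 0,"wx": 0,"wy": 0,"wz": 0,"jaw": -1},{"tx": 0.05,"ty": 0,"tz": 0,"wx": 0,"wy": 0,"wz": 0,"jaw": -1},{"tx": 0,"ty": 0,"tz": 0,"wx": 0,"wy": 0,"wz": 0,"jaw": -1},{"tx": 0,"ty": 0,"tz": 0,"wx": 0,"wy": 0,"wz": 0,"jaw": -1}]'

```text
time: 14.8
tool_pos: [535.7, -227.3, 31.5]
tcp_rot: [-0.512, 1.57, -0.716]
contact_force: [-1.2, 0.8, -0.1]
grip_width: 27.7
```

arm_command --plan '[{"tx": 0.03,"ty": 0,"tz": 0,"wx": 0,"wy": 0,"wz": 0,"jaw": -1},{"tx": 0,"ty": 0,"tz": 0,"wx": 0,"wy": 0,"wz": 0,"jaw": -0.35},{"tx": 0,"ty": 0,"tz": 0,"wx": 0,"wy": 0,"wz": 0,"jaw": -0.2},{"tx": 0,"ty": 0,"tz": 0,"wx": 0,"wy": 0,"wz": 0,"jaw": -0.15},{"tx": 0,"ty": 0,"tz": 0,"wx": 0,"wy": 0,"wz": 0,"jaw": -0.15},{"tx": 0,"ty": 0,"tz": 0,"wx": 0,"wy": 0,"wz": 0,"jaw": -0.15},{"tx": 0,"ty": 0,"tz": 0,"wx": 0,"wy": 0,"wz": 0,"jaw": -0.15}]'

```text
time: 15.5
tool_pos: [535.6, -227.3, 30.9]
tcp_rot: [-1.133, 1.571, -1.337]
contact_force: [-0.3, 0.5, -0.7]
grip_width: 38.9
```

```bash
python3 -c "
from h import *
need()"
```

```text
t 15.5 tcp [ 535.6 -227.3   30.9] zdir -11.69 tilt [-0.0001  0.    ] w 38.9 F [-0.3  0.5 -0.7] j [-0.53  0.69  1.6  -0.    0.85 -0.33]
shift now cm [0. 0. 0.]
```

arm_command --plan '[{"tx": -0.5,"ty": 0,"tz": 0,"wx": 0,"wy": 0,"wz": 0,"jaw": -0.15},{"tx": -1.5,"ty": 0,"tz": 0,"wx": 0,"wy": 0,"wz": 0,"jaw": -0.15},{"tx": -2.5,"ty": 0,"tz": 0,"wx": 0,"wy": 0,"wz": 0,"jaw": -0.15},{"tx": -3.5,"ty": 0,"tz": 0,"wx": 0,"wy": 0,"wz": 0,"jaw": -0.15},{"tx": -3.5,"ty": 0,"tz": 0,"wx": 0,"wy": 0,"wz": 0,"jaw": -0.15},{"tx": -3.5,"ty": 0,"tz": 0,"wx": 0,"wy": 0,"wz": 0,"jaw": -0.15},{"tx": 0,"ty": 0,"tz": 0,"wx": 0.12,"wy": 0,"wz": 0,"jaw": -0.15},{"tx": 0,"ty": 0,"tz": 0,"wx": 0.14,"wy": 0,"wz": 0,"jaw": -0.15},{"tx": 0,"ty": 0,"tz": 0,"wx": 0.14,"wy": 0,"wz": 0,"jaw": -0.15},{"tx": 0,"ty": 0,"tz": 0,"wx": 0.14,"wy": 0,"wz": 0,"jaw": -0.15},{"tx": 0,"ty": 0,"tz": 0,"wx": 0.14,"wy": 0,"wz": 0,"jaw": -0.15},{"tx": 0,"ty": 0,"tz": 0,"wx": 0.14,"wy": 0,"wz": 0,"jaw": -0.15},{"tx": 0,"ty": 0,"tz": 0,"wx": 0.14,"wy": 0,"wz": 0,"jaw": -0.15},{"tx": 0,"ty": 0,"tz": 0,"wx": 0.14,"wy": 0,"wz": 0,"jaw": -0.15},{"tx": 0,"ty": 0,"tz": 0,"wx": 0.14,"wy": 0,"wz": 0,"jaw": -0.15},{"tx": 0,"ty": 0,"tz": 0,"wx": 0.14,"wy": 0,"wz": 0,"jaw": -0.15},{"tx": 0,"ty": 0,"tz": 0,"wx": 0.07,"wy": 0,"wz": 0,"jaw": -0.15},{"tx": 0,"ty": 0,"tz": 0,"wx": 0,"wy": 0,"wz": 0,"jaw": -0.15}]'

```text
time: 17.3
tool_pos: [535.5, -227.3, 181.3]
tcp_rot: [0.882, 1.57, -0.772]
contact_force: [0.2, -0.1, -0.2]
grip_width: 39.1
```

```bash
python3 -c "
from h import *
need(533,314,180,-94.9)"
```

```text
t 17.3 tcp [ 535.5 -227.3  181.3] zdir -94.8 tilt [0.0002 0.0002] w 39.1 F [ 0.2 -0.1 -0.2] j [-0.53  0.5   1.46 -0.    1.18  1.12]
turn wx 0.002 or -3.14
shift after turn cm [  0.115  -4.877 -53.907]
shift now cm [  0.115  -4.782 -53.916]
```

arm_command --plan '[{"tx": 0,"ty": -1.4,"tz": -3.5,"wx": 0,"wy": 0,"wz": 0,"jaw": -0.15},{"tx": 0,"ty": -1.4,"tz": -4.5,"wx": 0,"wy": 0,"wz": 0,"jaw": -0.15},{"tx": 0,"ty": -1.4,"tz": -4.5,"wx": 0,"wy": 0,"wz": 0,"jaw": -0.15},{"tx": 0,"ty": -1.4,"tz": -4.5,"wx": 0,"wy": 0,"wz": 0,"jaw": -0.15},{"tx": 0,"ty": -1.4,"tz": -4.5,"wx": 0,"wy": 0,"wz": 0,"jaw": -0.15},{"tx": 0,"ty": -1,"tz": -4.5,"wx": 0,"wy": 0,"wz": 0,"jaw": -0.15},{"tx": 0,"ty": 0,"tz": -4.5,"wx": 0,"wy": 0,"wz": 0,"jaw": -0.15},{"tx": 0,"ty": 0.5,"tz": -4.5,"wx": 0,"wy": 0,"wz": 0,"jaw": -0.15},{"tx": 0,"ty": 0.7,"tz": -4.5,"wx": 0,"wy": 0,"wz": 0,"jaw": -0.15},{"tx": 0,"ty": 0.7,"tz": -4.5,"wx": 0,"wy": 0,"wz": 0,"jaw": -0.15},{"tx": 0,"ty": 0.7,"tz": -4.5,"wx": 0,"wy": 0,"wz": 0,"jaw": -0.15},{"tx": 0,"ty": 0.6,"tz": -4.5,"wx": 0,"wy": 0,"wz": 0,"jaw": -0.15},{"tx": 0,"ty": 0,"tz": -0.8,"wx": 0,"wy": 0,"wz": 0,"jaw": -0.15},{"tx": 0,"ty": 0,"tz": 0,"wx": 0,"wy": 0,"wz": 0,"jaw": -0.15},{"tx": 0,"ty": 0,"tz": 0,"wx": 0,"wy": 0,"wz": 0,"jaw": -0.15}]'

```text
time: 18.8
tool_pos: [532.1, 311.8, 180.7]
tcp_rot: [-0.585, 1.57, -2.239]
contact_force: [0.9, -0.1, 0.3]
grip_width: 39.2
```

```bash
python3 -c "
from h import *
need(533,314,100,-94.9)
s=imaging.capture('scene');t=imaging.capture('top');cv2.imwrite('pics/e_s.png',s);cv2.imwrite('pics/e_t.png',t)
crop(s,290,180,390,255,7.9,'e1.png');crop(t,305,175,395,255,8,'e1t.png')"
```

```text
t 18.8 tcp [532.1 311.8 180.7] zdir -94.73 tilt [-0.0007  0.001 ] w 39.2 F [ 0.9 -0.1  0.3] j [ 0.41  0.57  1.35 -0.    1.22  2.06]
turn wx 0.003 or -3.139
shift after turn cm [ 8.072  0.073 -0.233]
shift now cm [ 8.072  0.074 -0.233]
```

View pics/e1.png

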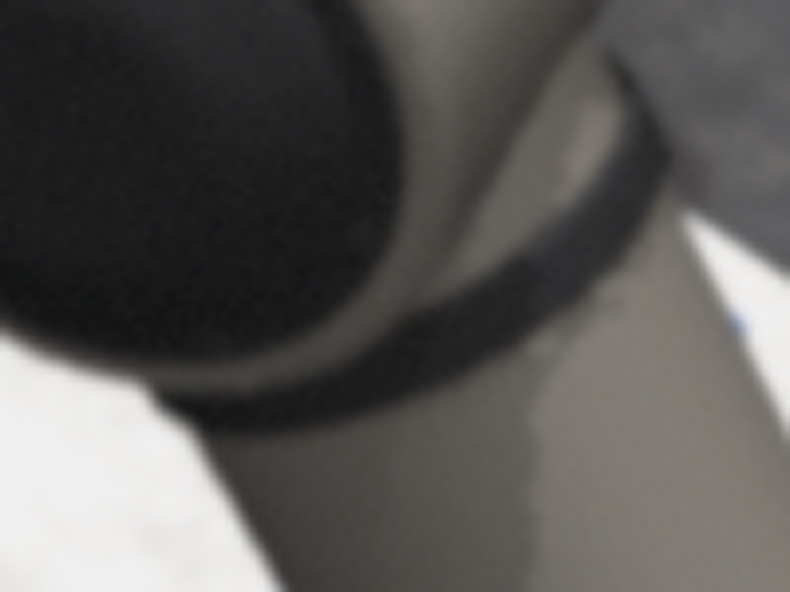

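View pics/e1t.png

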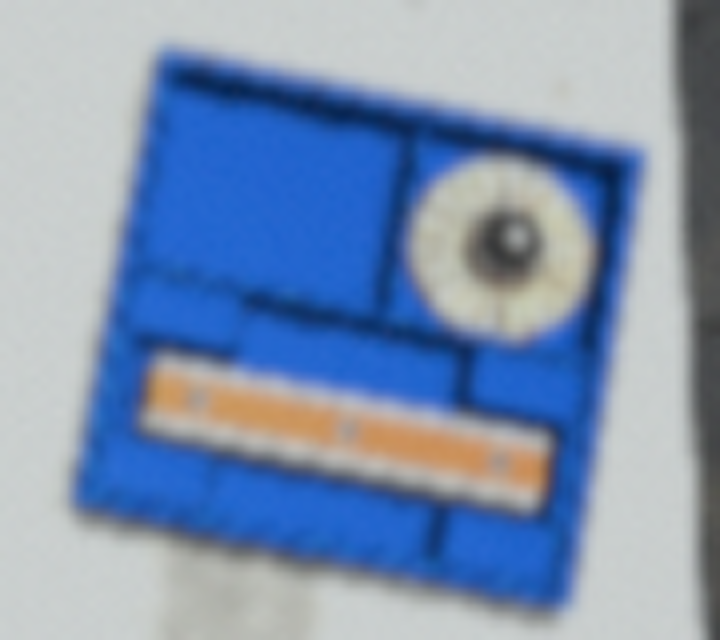

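View pics/e_s.png

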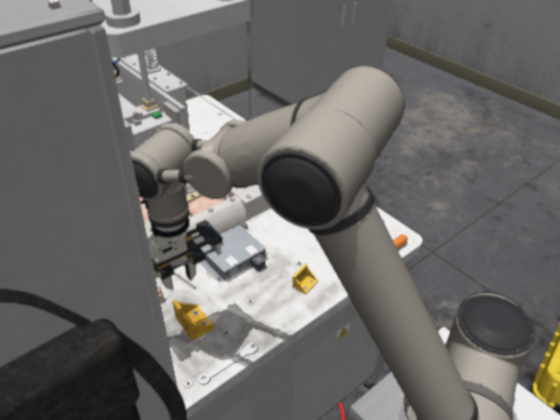

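```bash
python3 -c "
from h import *
np.set_printoptions(precision=1,suppress=True)
P=ray('top',cv([[198,400],[348,431],[502,461]],8,305,175),33)
th=-.206;M=np.array([[np.cos(th),-np.sin(th)],[np.sin(th),np.cos(th)]])
print(P,(P[:,:2]-[575,-235.5])@M+[40,0], np.arctan2(*(P[0]-P[2])[:2]))
"
python3 - <<'E'
import sys;sys.path.insert(0,'.')
from h import *
s=cv2.imread('pics/e_s.png');crop(s,140,200,250,340,4.2,'..pics/x.png') if 0 else cv2.imwrite('pics/e2.png',cv2.resize(s[200:345,140:250],None,fx=4.1,fy=4.1,interpolation=2))
E
```

```text
[[ 545.8 -172.9   33. ]
 [ 534.5 -228.6   33. ]
 [ 523.6 -285.9   33. ]] [[ -1.4  55.4]
 [ -1.   -1.6]
 [ -0.  -59.9]] 0.19455911281950727
```

View pics/e2.png

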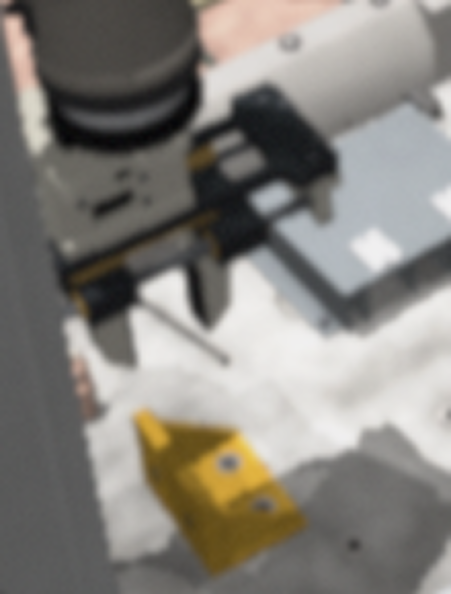

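arm_command --plan '[{"tx": 2,"ty": 0.05,"tz": -0.23,"wx": 0,"wy": 0,"wz": 0,"jaw": -0.15},{"tx": 3,"ty": 0,"tz": 0,"wx": 0,"wy": 0,"wz": 0,"jaw": -0.15},{"tx": 3,"ty": 0,"tz": 0,"wx": 0,"wy": 0,"wz": 0,"jaw": -0.15},{"tx": 0,"ty": 0,"tz": 0,"wx": 0,"wy": 0,"wz": 0,"jaw": -0.15},{"tx": 0,"ty": 0,"tz": 0,"wx": 0,"wy": 0,"wz": 0,"jaw": -0.15}]'

```text
time: 19.4
tool_pos: [533.5, 314.2, 101.5]
tcp_rot: [-0.54, 1.57, -2.195]
contact_force: [-0.0, 0.4, 1.4]
grip_width: 38.7
```

```bash
python3 -c "
from h import *
need(533,314,56,-94.9)
s=imaging.capture('scene');crop(s,150,260,230,350,6.5,'f1.png')"
```

```text
t 19.4 tcp [533.5 314.2 101.5] zdir -94.83 tilt [-0.0002  0.0003] w 38.7 F [-0.   0.4  1.4] j [ 0.41  0.65  1.43 -0.    1.06  2.06]
turn wx 0.001 or -3.14
shift after turn cm [ 4.554 -0.048  0.021]
shift now cm [ 4.554 -0.048  0.021]
```

View pics/f1.png

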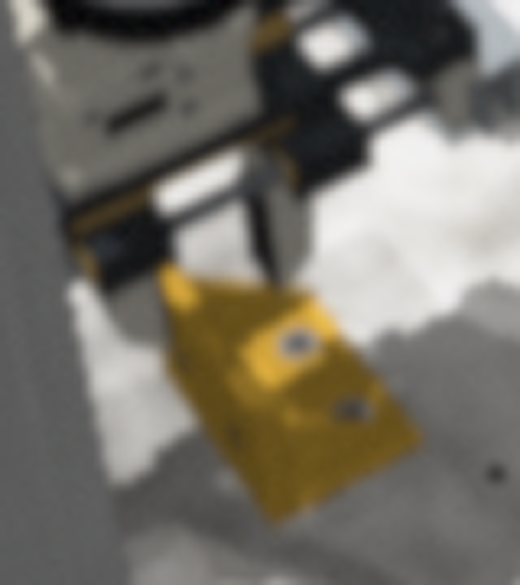

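arm_command --plan '[{"tx": 1.5,"ty": 0,"tz": 0,"wx": 0,"wy": 0,"wz": 0,"jaw": -0.15},{"tx": 1.5,"ty": 0,"tz": 0,"wx": 0,"wy": 0,"wz": 0,"jaw": -0.15},{"tx": 1,"ty": 0,"tz": 0,"wx": 0,"wy": 0,"wz": 0,"jaw": -0.15},{"tx": 0.5,"ty": 0,"tz": 0,"wx": 0,"wy": 0,"wz": 0,"jaw": -0.15},{"tx": 0,"ty": 0,"tz": 0,"wx": 0,"wy": 0,"wz": 0,"jaw": -0.15},{"tx": 0,"ty": 0,"tz": 0,"wx": 0,"wy": 0,"wz": 0,"jaw": -0.4},{"tx": 0,"ty": 0,"tz": 0,"wx": 0,"wy": 0,"wz": 0,"jaw": -0.6},{"tx": 0,"ty": 0,"tz": 0,"wx": 0,"wy": 0,"wz": 0,"jaw": -0.75},{"tx": 0,"ty": 0,"tz": 0,"wx": 0,"wy": 0,"wz": 0,"jaw": -0.9},{"tx": 0,"ty": 0,"tz": 0,"wx": 0,"wy": 0,"wz": 0,"jaw": -1},{"tx": 0,"ty": 0,"tz": 0,"wx": 0,"wy": 0,"wz": 0,"jaw": -1},{"tx": 0,"ty": 0,"tz": 0,"wx": 0,"wy": 0,"wz": 0,"jaw": -1}]'

```text
time: 20.65
tool_pos: [533.4, 315.3, 56.2]
tcp_rot: [2.072, 1.57, 0.418]
contact_force: [-0.4, 0.7, 3.7]
grip_width: 10.1
```

```bash
python3 -c "
from h import *
need(533,314,56,-94.9)
s=imaging.capture('scene');crop(s,150,260,230,350,6.5,'f2.png')"
```

```text
t 20.65 tcp [533.4 315.3  56.2] zdir -94.77 tilt [ 0.0006 -0.0003] w 10.1 F [-0.4  0.7  3.7] j [0.41 0.71 1.47 0.   0.96 2.06]
turn wx 0.002 or -3.139
shift after turn cm [ 0.022 -0.026  0.131]
shift now cm [ 0.022 -0.026  0.13 ]
```

View pics/f2.png

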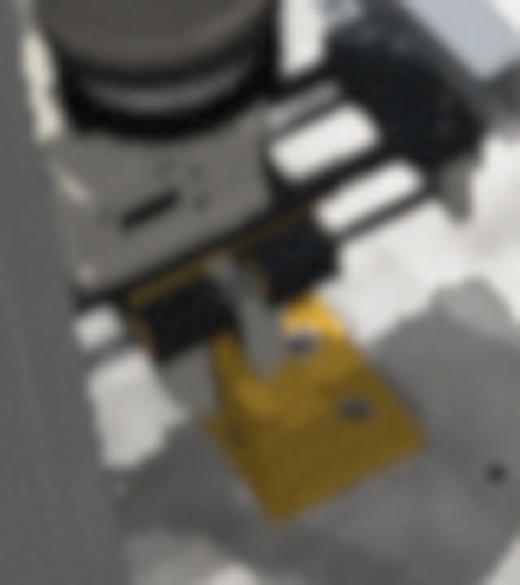

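arm_command --plan '[{"tx": -0.5,"ty": 0,"tz": 0,"wx": 0,"wy": 0,"wz": 0,"jaw": -1},{"tx": -1.5,"ty": 0,"tz": 0,"wx": 0,"wy": 0,"wz": 0,"jaw": -1},{"tx": -2.5,"ty": 0,"tz": 0,"wx": 0,"wy": 0,"wz": 0,"jaw": -1},{"tx": -3,"ty": 0,"tz": 0,"wx": 0,"wy": 0,"wz": 0,"jaw": -1},{"tx": -3,"ty": 0,"tz": 0,"wx": 0,"wy": 0,"wz": 0,"jaw": -1},{"tx": 0,"ty": 0,"tz": 0,"wx": -0.08,"wy": 0,"wz": 0,"jaw": -1},{"tx": 0,"ty": 0,"tz": 0,"wx": -0.12,"wy": 0,"wz": 0,"jaw": -1},{"tx": 0,"ty": 0,"tz": 0,"wx": -0.14,"wy": 0,"wz": 0,"jaw": -1},{"tx": 0,"ty": 0,"tz": 0,"wx": -0.14,"wy": 0,"wz": 0,"jaw": -1},{"tx": 0,"ty": 0,"tz": 0,"wx": -0.14,"wy": 0,"wz": 0,"jaw": -1},{"tx": 0,"ty": 0,"tz": 0,"wx": -0.14,"wy": 0,"wz": 0,"jaw": -1},{"tx": 0,"ty": 0,"tz": 0,"wx": -0.14,"wy": 0,"wz": 0,"jaw": -1},{"tx": 0,"ty": 0,"tz": 0,"wx": -0.14,"wy": 0,"wz": 0,"jaw": -1},{"tx": 0,"ty": 0,"tz": 0,"wx": -0.14,"wy": 0,"wz": 0,"jaw": -1},{"tx": 0,"ty": 0,"tz": 0,"wx": -0.14,"wy": 0,"wz": 0,"jaw": -1},{"tx": 0,"ty": 0,"tz": 0,"wx": -0.08,"wy": 0,"wz": 0,"jaw": -1},{"tx": 0,"ty": 0,"tz": 0,"wx": -0.05,"wy": 0,"wz": 0,"jaw": -1},{"tx": 0,"ty": 0,"tz": 0,"wx": 0,"wy": 0,"wz": 0,"jaw": -1}]'

```text
time: 22.5
tool_pos: [532.7, 314.8, 160.3]
tcp_rot: [-2.397, 1.569, -2.6]
contact_force: [0.1, -0.6, -2.7]
grip_width: 9.9
```

```bash
python3 -c "
from h import *
need(601.8,-200.2,160,-11.8)
s=imaging.capture('scene');crop(s,120,200,260,350,4,'f3.png')"
```

```text
t 22.5 tcp [532.7 314.8 160.3] zdir -11.67 tilt [-0.0012 -0.0013] w 9.9 F [ 0.1 -0.6 -2.7] j [ 0.41  0.59  1.37 -0.    1.18  0.61]
turn wx 0.002 or -3.139
shift after turn cm [  0.067 -48.997  17.296]
shift now cm [  0.067 -49.037  17.183]
```

View pics/f3.png

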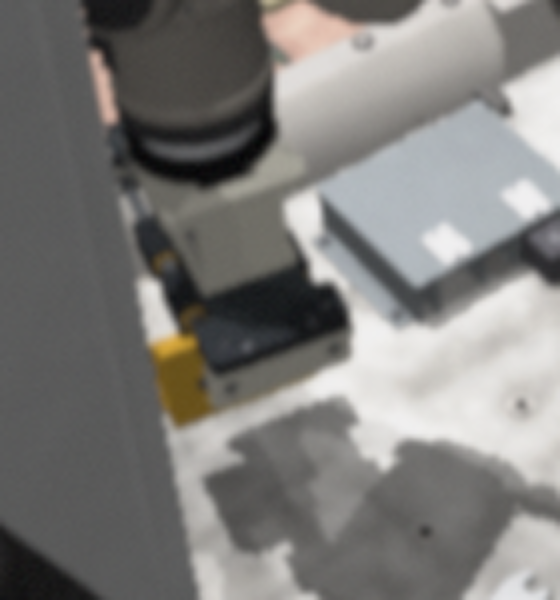

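arm_command --plan '[{"tx": 0,"ty": -2.5,"tz": 0.2,"wx": 0,"wy": 0,"wz": 0,"jaw": -1},{"tx": 0,"ty": -4.2,"tz": 0.4,"wx": 0,"wy": 0,"wz": 0,"jaw": -1},{"tx": 0,"ty": -4.4,"tz": 0.4,"wx": 0,"wy": 0,"wz": 0,"jaw": -1},{"tx": 0,"ty": -4.4,"tz": 0.4,"wx": 0,"wy": 0,"wz": 0,"jaw": -1},{"tx": 0,"ty": -4.4,"tz": 0.4,"wx": 0,"wy": 0,"wz": 0,"jaw": -1},{"tx": 0,"ty": -4.4,"tz": 0.6,"wx": 0,"wy": 0,"wz": 0,"jaw": -1},{"tx": 0,"ty": -4.4,"tz": 1,"wx": 0,"wy": 0,"wz": 0,"jaw": -1},{"tx": 0,"ty": -4.3,"tz": 1.6,"wx": 0,"wy": 0,"wz": 0,"jaw": -1},{"tx": 0,"ty": -4.2,"tz": 2.4,"wx": 0,"wy": 0,"wz": 0,"jaw": -1},{"tx": 0,"ty": -4,"tz": 2.6,"wx": 0,"wy": 0,"wz": 0,"jaw": -1},{"tx": 0,"ty": -3.8,"tz": 2.6,"wx": 0,"wy": 0,"wz": 0,"jaw": -1},{"tx": 0,"ty": -2.5,"tz": 2.6,"wx": 0,"wy": 0,"wz": 0,"jaw": -1},{"tx": 0,"ty": -1,"tz": 1.6,"wx": 0,"wy": 0,"wz": 0,"jaw": -1},{"tx": 0,"ty": 0,"tz": 0,"wx": 0,"wy": 0,"wz": 0,"jaw": -1},{"tx": 0,"ty": 0,"tz": 0,"wx": 0,"wy": 0,"wz": 0,"jaw": -1},{"tx": 0,"ty": 0,"tz": 0,"wx": 0,"wy": 0,"wz": 0,"jaw": -1}]'

```text
time: 24.15
tool_pos: [598.7, -192.8, 160.7]
tcp_rot: [2.893, 1.569, 2.69]
contact_force: [0.1, 0.3, -2.0]
grip_width: 9.9
```

```bash
python3 -c "
from h import *
need(601.8,-200.2,110,-11.8)
s=imaging.capture('scene');t=imaging.capture('top');crop(s,270,140,410,260,5.6,'g1.png');crop(t,300,155,400,265,5.4,'g1t.png')"
```

```text
t 24.15 tcp [ 598.7 -192.8  160.7] zdir -11.67 tilt [ 0.0004 -0.0014] w 9.9 F [ 0.1  0.3 -2. ] j [-0.43  0.61  1.34  0.    1.2  -0.23]
turn wx 0.002 or -3.139
shift after turn cm [ 5.069 -0.662  0.462]
shift now cm [ 5.069 -0.663  0.46 ]
```

View pics/g1.png

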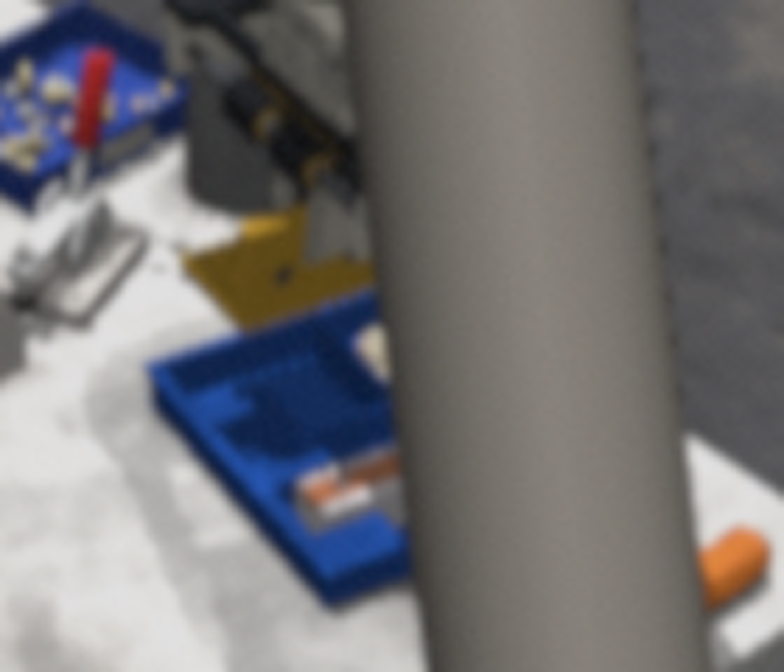

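View pics/g1t.png

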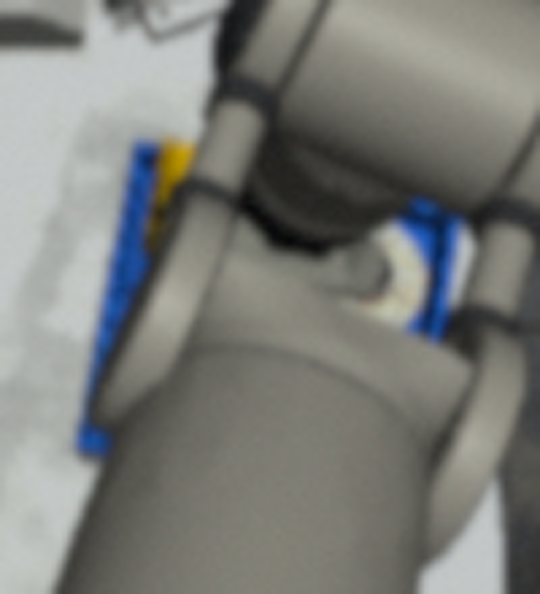

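arm_command --plan '[{"tx": 1,"ty": -0.36,"tz": 0.26,"wx": 0,"wy": 0,"wz": 0,"jaw": -1},{"tx": 1.5,"ty": -0.3,"tz": 0.2,"wx": 0,"wy": 0,"wz": 0,"jaw": -1},{"tx": 1.5,"ty": 0,"tz": 0,"wx": 0,"wy": 0,"wz": 0,"jaw": -1},{"tx": 1,"ty": 0,"tz": 0,"wx": 0,"wy": 0,"wz": 0,"jaw": -1},{"tx": 0,"ty": 0,"tz": 0,"wx": 0,"wy": 0,"wz": 0,"jaw": -1},{"tx": 0,"ty": 0,"tz": 0,"wx": 0,"wy": 0,"wz": 0,"jaw": -1}]'

```text
time: 24.85
tool_pos: [602.6, -201.3, 110.6]
tcp_rot: [3.101, 1.57, 2.897]
contact_force: [0.5, 0.7, -3.0]
grip_width: 9.9
```

```bash
python3 -c "
from h import *
need(601.8,-200.2,97,-11.8)
s=imaging.capture('scene');t=imaging.capture('top');crop(s,280,160,370,250,7,'g2.png');crop(t,300,165,360,255,7,'g2t.png')
th=-.206;M=np.array([[np.cos(th),-np.sin(th)],[np.sin(th),np.cos(th)]])
# expected bracket corners proj
o=readout.get_obs()['tool_pos'];dz=o[2]-56.2
for p in ((-31,42,62),(-31,42,0),(-21,42,62),(31,42,8),(31,42,0),(31,-42,0)):
  w=np.r_[o[:2]+M@(np.array([p[0]+26,p[1]])),p[2]+dz]
  print(p,(proj('scene',w)[0]-[280,160])*7,(proj('top',w)[0]-[300,165])*7)
"
```

```text
t 24.85 tcp [ 602.6 -201.3  110.6] zdir -11.69 tilt [ 0.     -0.0005] w 9.9 F [ 0.5  0.7 -3. ] j [-0.44  0.67  1.37 -0.    1.1  -0.24]
turn wx 0.002 or -3.14
shift after turn cm [ 1.358  0.091 -0.096]
shift now cm [ 1.358  0.091 -0.095]
(-31, 42, 62) [238.47483369 240.12830584] [203.47255916 235.48842523]
(-31, 42, 0) [229.6631527  360.85258081] [178.81867852 265.85085601]
(-21, 42, 62) [225.19585058 225.99403184] [208.01736186 211.52504118]
(31, 42, 8) [152.41960135 259.1397861 ] [208.73185888 121.19672748]
(31, 42, 0) [151.60406669 274.22952875] [205.54458663 125.84340801]
(31, -42, 0) [323.90198212 216.08469651] [399.24757821 166.88925395]
```

View pics/g2.png

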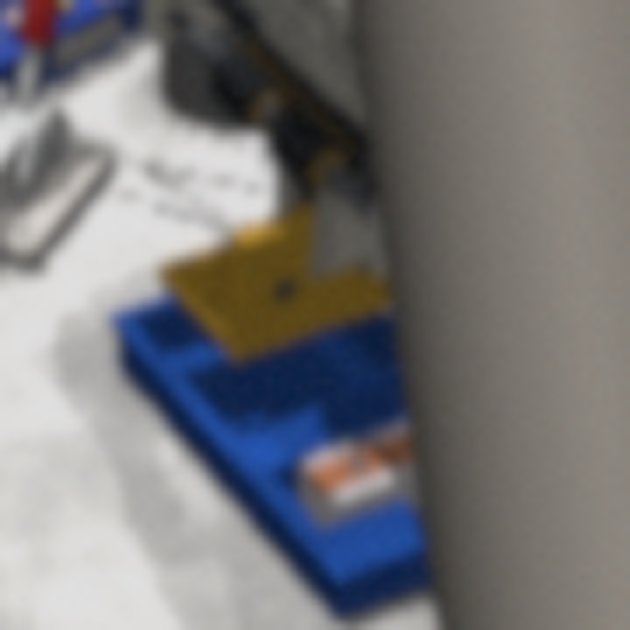

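View pics/g2t.png

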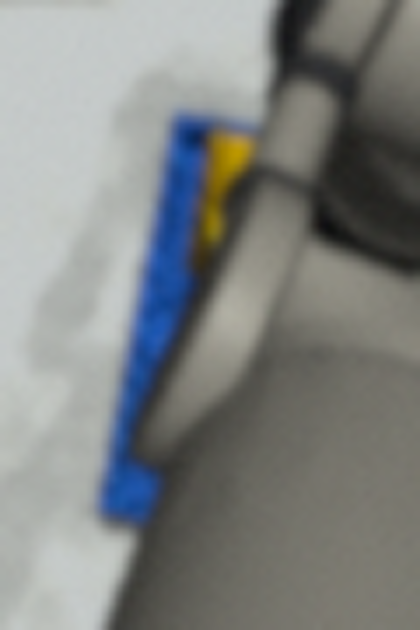

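arm_command --plan '[{"tx": 0.4,"ty": 0.3,"tz": -0.1,"wx": 0,"wy": 0,"wz": 0,"jaw": -1},{"tx": 0.6,"ty": 0,"tz": 0,"wx": 0,"wy": 0,"wz": 0,"jaw": -1},{"tx": 0.3,"ty": 0,"tz": 0,"wx": 0,"wy": 0,"wz": 0,"jaw": -1},{"tx": 0,"ty": 0,"tz": 0,"wx": 0,"wy": 0,"wz": 0,"jaw": -1},{"tx": 0,"ty": 0,"tz": 0,"wx": 0,"wy": 0,"wz": 0,"jaw": -1}]'

```text
time: 25.45
tool_pos: [602.2, -198.2, 97.8]
tcp_rot: [-2.008, 1.571, -2.212]
contact_force: [-0.3, 0.2, -2.1]
grip_width: 9.8
```

```bash
python3 -c "
from h import *
need(601.8,-200.2,59.2,-11.8)
s=imaging.capture('scene');crop(s,280,160,370,250,7,'g3.png')"
```

```text
t 25.45 tcp [ 602.2 -198.2   97.8] zdir -11.69 tilt [-0.0001 -0.    ] w 9.8 F [-0.3  0.2 -2.1] j [-0.44  0.68  1.39 -0.    1.07 -0.23]
turn wx 0.002 or -3.14
shift after turn cm [ 3.863e+00 -2.080e-01 -1.000e-03]
shift now cm [ 3.863e+00 -2.080e-01 -1.000e-03]
```

View pics/g3.png

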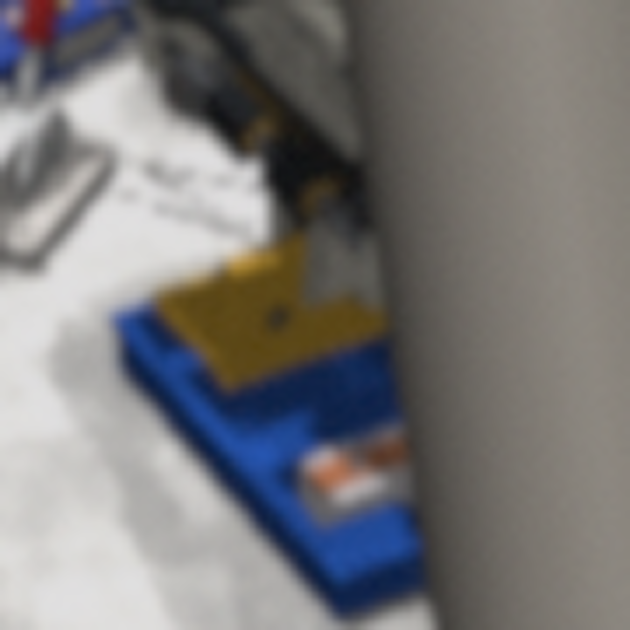

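arm_command --plan '[{"tx": 0.4,"ty": 0,"tz": 0,"wx": 0,"wy": 0,"wz": 0,"jaw": -1},{"tx": 0.4,"ty": 0,"tz": 0,"wx": 0,"wy": 0,"wz": 0,"jaw": -1},{"tx": 0.3,"ty": 0,"tz": 0,"wx": 0,"wy": 0,"wz": 0,"jaw": -1},{"tx": 0.3,"ty": 0,"tz": 0,"wx": 0,"wy": 0,"wz": 0,"jaw": -1},{"tx": 0.3,"ty": 0,"tz": 0,"wx": 0,"wy": 0,"wz": 0,"jaw": -1},{"tx": 0,"ty": 0,"tz": 0,"wx": 0,"wy": 0,"wz": 0,"jaw": -1}]'

```text
time: 26.1
tool_pos: [601.9, -198.0, 80.3]
tcp_rot: [2.992, 1.57, 2.788]
contact_force: [-0.1, 0.4, -2.9]
grip_width: 9.8
```

```bash
python3 -c "
from h import *
need(601.8,-200.2,59.2,-11.8)
s=imaging.capture('scene');crop(s,280,160,370,250,7,'g4.png')"
```

```text
t 26.1 tcp [ 601.9 -198.    80.3] zdir -11.69 tilt [ 0.0001 -0.001 ] w 9.8 F [-0.1  0.4 -2.9] j [-0.44  0.7   1.4  -0.    1.04 -0.23]
turn wx 0.002 or -3.14
shift after turn cm [ 2.109 -0.218  0.034]
shift now cm [ 2.109 -0.218  0.033]
```

View pics/g4.png

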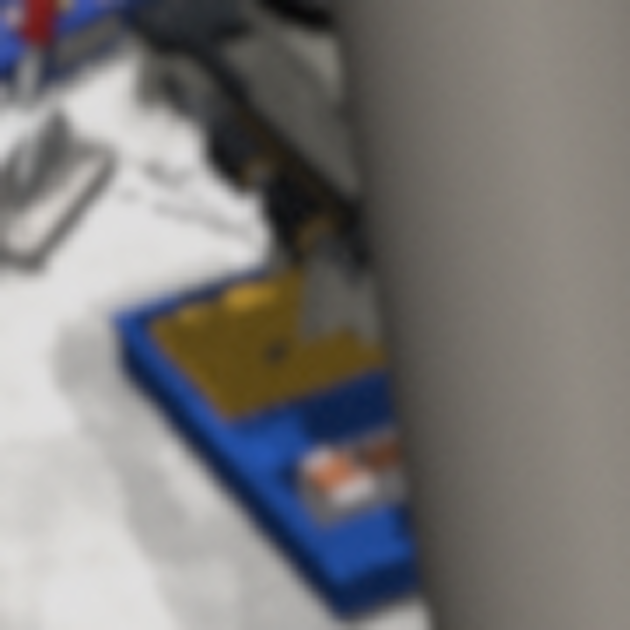

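arm_command --plan '[{"tx": 0.3,"ty": 0,"tz": 0,"wx": 0,"wy": 0,"wz": 0,"jaw": -1},{"tx": 0.4,"ty": 0,"tz": 0,"wx": 0,"wy": 0,"wz": 0,"jaw": -1},{"tx": 0.4,"ty": 0,"tz": 0,"wx": 0,"wy": 0,"wz": 0,"jaw": -1},{"tx": 0.3,"ty": 0,"tz": 0,"wx": 0,"wy": 0,"wz": 0,"jaw": -1},{"tx": 0.2,"ty": 0,"tz": 0,"wx": 0,"wy": 0,"wz": 0,"jaw": -1},{"tx": 0,"ty": 0,"tz": 0,"wx": 0,"wy": 0,"wz": 0,"jaw": -1},{"tx": 0,"ty": 0,"tz": 0,"wx": 0,"wy": 0,"wz": 0,"jaw": -1}]'

```text
time: 26.85
tool_pos: [602.3, -198.2, 64.9]
tcp_rot: [-0.906, 1.571, -1.11]
contact_force: [-0.2, -0.5, -3.1]
grip_width: 9.8
```

arm_command --plan '[{"tx": 0.1,"ty": 0,"tz": 0,"wx": 0,"wy": 0,"wz": 0,"jaw": -1},{"tx": 0.1,"ty": 0,"tz": 0,"wx": 0,"wy": 0,"wz": 0,"jaw": -1},{"tx": 0.1,"ty": 0,"tz": 0,"wx": 0,"wy": 0,"wz": 0,"jaw": -1},{"tx": 0,"ty": 0,"tz": 0,"wx": 0,"wy": 0,"wz": 0,"jaw": -1},{"tx": 0,"ty": 0,"tz": 0,"wx": 0,"wy": 0,"wz": 0,"jaw": -1}]'

```text
time: 27.35
tool_pos: [602.2, -198.1, 61.9]
tcp_rot: [-2.654, 1.571, -2.858]
contact_force: [-0.1, -0.8, -2.8]
grip_width: 9.8
```

arm_command --plan '[{"tx": 0.1,"ty": 0,"tz": 0,"wx": 0,"wy": 0,"wz": 0,"jaw": -1},{"tx": 0.1,"ty": 0,"tz": 0,"wx": 0,"wy": 0,"wz": 0,"jaw": -1},{"tx": 0.04,"ty": 0,"tz": 0,"wx": 0,"wy": 0,"wz": 0,"jaw": -1},{"tx": 0,"ty": 0,"tz": 0,"wx": 0,"wy": 0,"wz": 0,"jaw": -1},{"tx": 0,"ty": 0,"tz": 0,"wx": 0,"wy": 0,"wz": 0,"jaw": -1}]'

```text
time: 27.85
tool_pos: [602.2, -198.2, 59.5]
tcp_rot: [-1.147, 1.571, -1.351]
contact_force: [0.2, -0.7, -2.3]
grip_width: 9.7
```

arm_command --plan '[{"tx": 0.05,"ty": 0,"tz": 0,"wx": 0,"wy": 0,"wz": 0,"jaw": -1},{"tx": 0.05,"ty": 0,"tz": 0,"wx": 0,"wy": 0,"wz": 0,"jaw": -1},{"tx": 0,"ty": 0,"tz": 0,"wx": 0,"wy": 0,"wz": 0,"jaw": -1},{"tx": 0,"ty": 0,"tz": 0,"wx": 0,"wy": 0,"wz": 0,"jaw": -1}]'

```text
time: 28.25
tool_pos: [602.3, -198.2, 59.2]
tcp_rot: [-0.434, 1.57, -0.638]
contact_force: [-3.1, 0.6, 6.0]
grip_width: 9.9
```

arm_command --plan '[{"tx": 0,"ty": 0,"tz": 0,"wx": 0,"wy": 0,"wz": 0,"jaw": -0.7},{"tx": 0,"ty": 0,"tz": 0,"wx": 0,"wy": 0,"wz": 0,"jaw": -0.5},{"tx": 0,"ty": 0,"tz": 0,"wx": 0,"wy": 0,"wz": 0,"jaw": -0.4},{"tx": 0,"ty": 0,"tz": 0,"wx": 0,"wy": 0,"wz": 0,"jaw": -0.4},{"tx": 0,"ty": 0,"tz": 0,"wx": 0,"wy": 0,"wz": 0,"jaw": -0.4},{"tx": 0,"ty": 0,"tz": 0,"wx": 0,"wy": 0,"wz": 0,"jaw": -0.4},{"tx": -0.5,"ty": 0,"tz": 0,"wx": 0,"wy": 0,"wz": 0,"jaw": -0.4},{"tx": -1.5,"ty": 0,"tz": 0,"wx": 0,"wy": 0,"wz": 0,"jaw": -0.4},{"tx": -2.5,"ty": 0,"tz": 0,"wx": 0,"wy": 0,"wz": 0,"jaw": -0.4},{"tx": -3.5,"ty": 0,"tz": 0,"wx": 0,"wy": 0,"wz": 0,"jaw": -0.4},{"tx": -3.5,"ty": 0,"tz": 0,"wx": 0,"wy": 0,"wz": 0,"jaw": -0.4},{"tx": -3.5,"ty": 0,"tz": 0,"wx": 0,"wy": 0,"wz": 0,"jaw": -0.4},{"tx": 0,"ty": 0,"tz": 0,"wx": 0,"wy": 0,"wz": 0,"jaw": -0.4}]'

```text
time: 29.55
tool_pos: [604.6, -199.1, 216.0]
tcp_rot: [-0.237, 1.559, -0.441]
contact_force: [0.8, -0.1, -0.1]
grip_width: 27.4
```

```bash
python3 -c "
from h import *
need(450,0,210)"
```

```text
t 29.55 tcp [ 604.6 -199.1  216. ] zdir -11.68 tilt [-0.0029  0.0119] w 27.4 F [ 0.8 -0.1 -0.1] j [-0.44  0.57  1.25 -0.    1.31 -0.23]
shift now cm [  0.329  16.373 -19.176]
```

Back off towards the centre to get a clear view.

arm_command --plan '[{"tx": 0,"ty": 0,"tz": -4,"wx": 0,"wy": 0,"wz": 0,"jaw": -0.4},{"tx": 0,"ty": 0,"tz": -4,"wx": 0,"wy": 0,"wz": 0,"jaw": -0.4},{"tx": 0,"ty": 2,"tz": -4,"wx": 0,"wy": 0,"wz": 0,"jaw": -0.4},{"tx": 0,"ty": 4,"tz": -2.5,"wx": 0,"wy": 0,"wz": 0,"jaw": -0.4},{"tx": 0,"ty": 4.5,"tz": -1.5,"wx": 0,"wy": 0,"wz": 0,"jaw": -0.4},{"tx": 0,"ty": 4.5,"tz": -1.5,"wx": 0,"wy": 0,"wz": 0,"jaw": -0.4},{"tx": 0,"ty": 4.5,"tz": 0,"wx": 0,"wy": 0,"wz": 0,"jaw": -0.4},{"tx": 0,"ty": 4.5,"tz": 0,"wx": 0,"wy": 0,"wz": 0,"jaw": -0.4},{"tx": 0,"ty": 4.5,"tz": 0,"wx": 0,"wy": 0,"wz": 0,"jaw": -0.4},{"tx": 0,"ty": 0,"tz": 0,"wx": 0,"wy": 0,"wz": 0,"jaw": -0.4},{"tx": 0,"ty": 0,"tz": 0,"wx": 0,"wy": 0,"wz": 0,"jaw": -0.4}]'

```text
time: 30.65
tool_pos: [488.3, 117.3, 208.7]
tcp_rot: [-1.208, 1.57, -1.41]
contact_force: [-0.4, -0.5, -0.0]
grip_width: 27.6
```

```bash
python3 -c "
from h import *
need(450,0,210)
s=imaging.capture('scene');t=imaging.capture('top');crop(s,280,160,400,260,6.5,'h1.png');crop(t,305,175,395,255,8,'h1t.png');cv2.imwrite('pics/h_t.png',t)"
```

```text
t 30.65 tcp [488.3 117.3 208.7] zdir -11.53 tilt [-0.0004  0.0002] w 27.6 F [-0.4 -0.5 -0. ] j [ 0.08  0.34  1.65 -0.    1.16  0.28]
shift now cm [ -0.128 -12.256  -1.408]
```

View pics/h1.png

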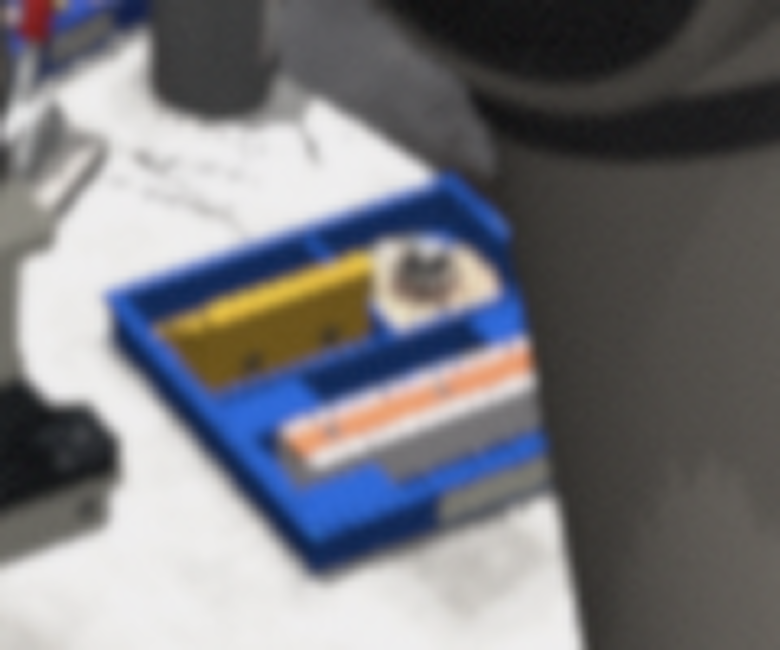

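View pics/h1t.png

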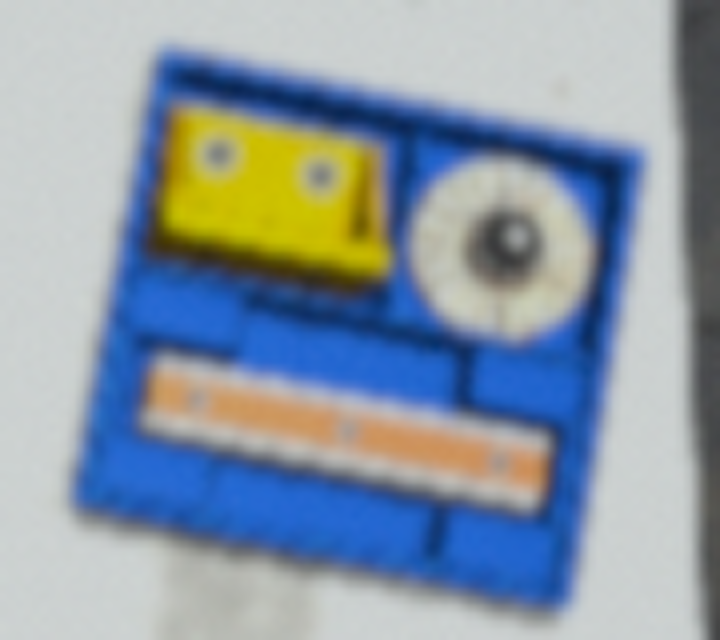

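View pics/h_t.png

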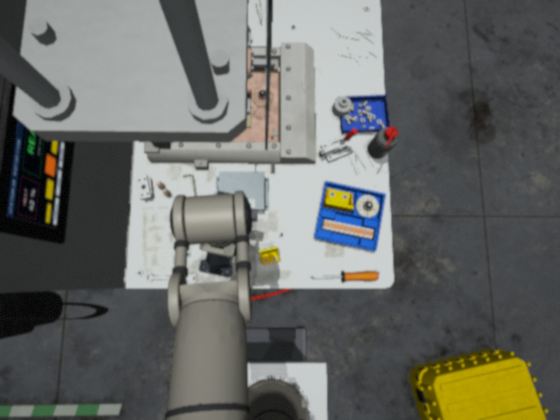

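```bash
python3 -c "
from h import *
np.set_printoptions(precision=1,suppress=True)
th=-.206;M=np.array([[np.cos(th),-np.sin(th)],[np.sin(th),np.cos(th)]])
f=lambda P:(P[:,:2]-[575,-235.5])@M
b=f(ray('top',cv([[180,103],[380,142],[219,154],[320,176]],8,305,175),11))-[45,40];print('plate far edge/holes in bracket bay',b, 'yaw',np.arctan2(*(b[2]-b[3])))
print('leg ends',f(ray('top',cv([[160,224],[388,262]],8,305,175),65))-[45,40])
print('bar',f(ray('top',cv([[198,400],[348,431],[502,461]],8,305,175),33))+[40,0])
print('rotor now px same as before; spare hidden; t',readout.get_obs()['time'])"
```

```text
plate far edge/holes in bracket bay [[ 29.7  40.2]
 [ 31.  -38.3]
 [ 13.1  21.8]
 [ 12.9 -17.9]] yaw 0.005708010339474138
leg ends [[-31.1  45.3]
 [-27.3 -39.1]]
bar [[ -1.4  55.4]
 [ -1.   -1.6]
 [ -0.  -59.9]]
rotor now px same as before; spare hidden; t 30.75
```

```bash
python3 -c "
from h import *
print(bot.close_job())"
```

```text
the job is handed in; nothing more can be done
None
```

I packed the tote and handed the job in at about 31 s of the 64 s allowed. No verdict came back, so the figures below are my own measurements.

**What I did:**
- I drew the long bar out of the rack by its end and laid it flat on the bench, with its centre about 155 mm from the rack's centre. I let go there.
- I took it again by its middle and lowered it between the ribs of the long bay, feeling for the floor before opening the fingers.
- I gripped the large yellow bracket by its leg and set it on its base in the bracket bay. The leg faces the long bay.

**Last checks, from the top view:**

| Item | Across tote (x) | Along tote (y) | Angle | Limit |
|---|---|---|---|---|
| Bar in its bay | -1 mm | -2 mm | about 0.01 rad | 8 mm, 11 mm, 0.09 rad |
| Bracket in its bay | about 0 mm | +2 mm | about 0.01 rad | 12 mm, 11 mm, 0.2 rad |

- **Forces:** the highest wrist reading was under 10 N, at the ends of moves. The robot was clear of everything at hand-in.
- **Rotor:** it sits at the same pixels as at the start.
- **Short bar:** it was hidden by the arm in the last picture. The picture taken after drawing the long bar showed it unmoved to within about 3 mm, and the arm did not go near it after that.
- **Disagreement:** the two cameras differed by 2 to 4 mm on the bracket while I held it over the tote. I moved it 2 mm further along the bay than planned to allow for that, and it went in without touching the sides.

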